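# Clamp a suction jar in the bench-mounted one-hand bar clamp

## Task

Lift the suction jar by its handle off the round stand and set it upright on the clamp's base board, between the two jaws. Then pump the clamp's trigger, squeezing and letting it spring back, until both jaw pads press firmly on the jar, and finish while still squeezing the trigger, holding the jar tight without crushing its thin wall. Close the clamp only with its trigger, and leave the other things on the bench alone.

Things in the scene. Friction and masses are not known exactly. Their poses are not given: they have to be found in the camera images.
- jar_handle (a point): Middle of the straight top bar of the jar's arched carrying handle, 148 mm above the jar's underside, on its axis. The bar is round, 12 mm thick, runs along this point's x axis and is straight over 44 mm; 30 mm are free between it and the lid. z is the jar's axis, up.
- jar_mid (a point): Suction jar: round white plastic, flat grey lid, grey arched handle; the point is on its axis, 50 mm above its underside. Body 76 mm in diameter, lid 78 mm (top at 112 mm), 154 mm high with the handle, 0.35 to 0.55 kg. Starts on the stand. A jaw that presses it with more than 80 N crushes its wall.
- stand: Low round steel stand, 100 mm in diameter, fixed; origin at the centre of its underside. The jar stands on its top disc, 45 mm above the bench, inside a rim that rises to 53 mm (inner diameter 92 mm).
- clamp: One-hand ratchet bar clamp lying on its side, bolted to a plywood board; fixed. Origin: underside of the board, below the toothed bar's centre line; z up. The bar runs along y at z 62 mm; the jaws reach to +x, the grip and trigger to -x. The head (x -24 to 36, y 46 to 106, top z 82 mm) and its jaw are fixed; the other jaw, on the bar's end, is drawn in +y towards it. Jaws: z 44 to 80 mm.
- jar_place (a point): Spot on the base board between the jaws, at clamp x 52, y -18, z 12 mm (the board's top; board: clamp x -40 to 110, y -121 to 113 mm). The jar's axis belongs at clamp x 52 mm and anywhere between the pads without touching them hard; the jaw pushes it along the board to the fixed pad.
- head_pad: Rubber pad of the fixed jaw, 46 mm wide (x), 36 mm high, 6 mm thick. Origin at the middle of its back, at clamp x 52, y 46, z 62 mm; the face that takes the jar is at clamp y 40 mm and looks to -y.
- jaw_pad_face (a point): Centre of the moving jaw's rubber pad face (46 mm wide, 36 mm high), looking to clamp +y, at clamp x 52, z 62 mm. Starts at clamp y -74 to -58 mm (the end jaw is screwed to the bar at differing places) and moves +y with the bar; on the jar it stops at about y -36 mm, 76 mm from the fixed pad. The soft pad gives about 1 mm for 9 N.
- bar (a joint): Travel of the bar with its jaw, in m: 0 at the start, grows as the jaw closes. The jaw has 22 to 38 mm to go until the jar sits between both pads, that is 3 to 5 strokes: the first full stroke of the trigger draws 10 mm, each later one 8 to 9 mm. The ratchet lets it only close; between strokes it stays, or slips back up to 1.4 mm (one tooth).
- trigger (a joint): Trigger angle in rad: 0 at rest, 0.28 fully squeezed; springs back by itself. Vertical pivot pin at clamp x 26, y 77 mm. Let it out nearly all the way between strokes. A push of 6 to 9 N at trigger_face draws the free jaw; with the jar gripped the trigger stalls part way: then 12 N gives 18 N on the jar, 16 N 29 N, 25 N 48 N, 36 N or more crushes it.
- trigger_face (a point): Middle of the trigger's outer face, 91 mm from the pivot, where it is pushed in clamp +y towards the fixed grip. Moves with the trigger: at rest at clamp x -60, y 48, z 62 mm, squeezed at x -65, y 73 mm. The trigger is a straight grey lever, 8 mm thick, 22 mm high, with a small lip at its tip, 130 mm from the pivot.
- grip_mid (a point): Middle of the fixed grip, clamp x -65, y 93, z 62 mm: 18 mm thick (y 84 to 102), 26 mm high, x -20 to -112 mm. With the trigger it measures 58 mm along y at rest here, 29 mm squeezed. Straddle both from above, closing along y; 40 mm are free on either side. If only the trigger's finger touches, the geared fingers push it with twice the set grip.
- tray_mid (a point): Grey parts tray, 130 by 170 mm, 45 mm high; the point is at its centre. Not to be moved.
- filter_mid (a point): White round filter, 52 mm wide, 46 mm high, lying in the tray; the point is at half height. Not to be moved.
- bottle_mid (a point): White bottle, 56 mm wide, 150 mm high; the point is at half height. Not to be moved.
- lid_mid (a point): Spare lid for such a jar, lying flat on the bench: grey disc, 78 mm in diameter, 12 mm high, with two short spouts; the point is at half height. Not to be moved.

How it is judged (in metres and radians):
On the way, in this order (a step that is already met when the one before it is completed fails the run):
1. the jar stands upright on the base board between the jaws, let go (z of jar_mid in the frame of clamp between 0.055 and 0.066 m and angle between jar_mid's own z axis and vertical below 0.1 rad and x of jar_mid in the frame of clamp between 0.032 and 0.072 m and y of jar_mid in the frame of jaw_pad_face above 0.03 m and y of jar_mid in the frame of clamp below 0.008 m and contact force between the fingers and jar below 0.3 N), for 0.2 s.
2. the trigger is squeezed and draws the jaw in (value of joint trigger above 0.15 rad and z of jar_mid in the frame of clamp below 0.066 m), for 0.05 s.
3. the trigger springs back for another stroke (value of joint trigger below 0.08 rad), for 0.05 s.
At the end, for the whole second after the job is handed in: Through the last second the fingers still push the trigger (over 2 N, over 0.01 rad off its rest) and each pad presses the jar with 8 to 80 N; the jar stands on the board, upright within 0.1 rad, at rest, its axis within 20 mm of the pads' middle, untouched by the fingers (all of step 1 and contact force between jaw_pad and jar between 8 and 80 N and contact force between head_pad and jar above 8 N and contact force between the fingers and trigger above 2 N and value of joint trigger above 0.01 rad and linear speed of jar below 0.02 m/s); the arm keeps its last pose, push and grip.
It fails at once if a jaw crushes the jar (more than 80 N) (contact force between any of jaw_pad, head_pad and jar above 80 N).
It fails at once if the jar is tipped over (more than 0.5 rad) (angle between jar_mid's own z axis and vertical above 0.5 rad).
It fails at once if the jar is dropped (linear speed of jar above 0.6 m/s and contact force between the fingers and jar below 0.05 N).
It fails at once if the moving jaw is pushed by hand instead of by the trigger (contact force between any of the fingers, the arm and bar above 2 N and velocity of joint bar above 0.01 m/s).
It fails at once if another thing on the bench is moved (more than 30 mm) (distance of any of tray_mid, filter_mid, bottle_mid, lid_mid from where it was at the start of the episode above 0.03 m).
It also fails if it takes over 72 s, if anything falls off the work surface, if the arm or the gripper's body presses on something with over 40 N, if the wrist force passes 120 N, or if a joint passes its speed limit or range.

## Robot

A 7-joint arm with a two-finger parallel gripper is mounted at the origin on the work surface. World frame = base frame: x ahead of the robot, y to its left, z up, the work surface at z = 0. Lengths are in mm, angles in rad, forces in N, time in s.
With the tool pointing down it reaches from about 400 to 850 mm from the base axis. Payload 6.9 kg.
Tool frame: the origin (TCP) lies on the mounting face of the last link; the fingertips stand 173 mm ahead of it and the grasp point (between the pads) lies 155 mm ahead of it (grasp_offset is the z of the grasp point in the tool frame, in mm); z points along the fingers, y is the direction in which the jaws open and shut (so a half turn about z gives the same grasp; the last joint's range is limited). The gripper opens to 85 mm and grips with 20 to 120 N. Pads are 22 mm wide; open, the fingers measure 114 mm over their backs; the gripper's body (76 mm by 85 mm) begins 54 mm behind the grasp point. The pads swing forward as they close: fully open they stand 13 mm farther back than shut.
Start: joints at [-1.181, 0.507, -0.238, 1.5, 0.126, 1.149, -0.155], TCP at [175.026, 599.986, 404.675] pointing down, gripper open.
Joint ranges: [-3.08, 3.08], [-0.24, 2.05], [-1.43, 1.35], [0, 2.5], [-1.52, 4.66], [0.17, 1.96], [-2.89, 2.89]. Speed limits (rad/s): [2.39, 2.39, 3.14, 3.14, 3.14, 3.14, 3.14].

## Interface

Orientations are given as a 3x3 rotation matrix whose columns are the frame's x, y, z axes.
In Python, from rig import sense, snapshot, job_done, recognise, outline_of, grasp_offset gives the robot as it stands.
- The arm moves only by the shell command python3 -m creep 'ROWS' [FORCE]. ROWS is a JSON object of lists of equal length, an entry for each row: "xyz": the shift along the tool's x, y, z in cm, a list of three; "turn": the turn, a rotation vector about the tool's x, y, z in degrees, a list of three; "jaw": the gripper's target within -1 to 1 (fully open at 1, half-way at 0, shut at -1). A call has 1 to 5 rows; each row shifts and turns the commanded pose from where the row before left it, along the tool's axes as they then stand; what a row does not reach is not made up. A row lasts 1/10 s, in which the tool goes at most 50 mm and 8.59 degrees, less where a joint would pass 70% of its speed; a pose out of reach is approached as far as the arm can. A call is refused whole if a number of a shift passes 5 or a number of a turn 8.59, either way. A call with a gripper value outside its range is refused whole. The fingers move at their own pace and stop on an object; FORCE is the grip in N (left out, the last holds). Time passes only in rows, so rows that do not move let the fingers close. It gives the time, the measured TCP pose, the force and the opening at its end, in the units of the state.
- sense(): the state, without advancing time (a new reading comes with each control period).
- snapshot(name): name is "scene" or "top"; returns a dict with "pixels" (400x640x3 uint8, blue, green, red), "intrinsics" (3x3 intrinsics, pixels), "k1" (the pictures are not rectified: a ray, as slopes to the right and down, at radius r is drawn at 1 + k1 r^2 times it, then the intrinsics apply), "view" (4x4, takes a point from world to camera coordinates). Camera axes: x right, y down, z forward; pixel columns grow to the right and rows downward; lengths in mm; the calibration is good to about 2 mm. A picture is of the moment at which its call begins. There is no depth.
- job_done(): hands the job in, once; it reports no verdict.
Trained networks look in a picture, given as the dict that the camera call returned (one of the last four; its "shot" number tells which), for a name from the list of things; names that differ only in an ending like _2 or _b are one class to them, and where a whole thing is asked for, a point or a joint stands for the part that bears it (a point fixed in the world has none). Each returns a list of dicts, best first, with "p" (0 to 1); they miss things now and then, are a little off and sometimes report something else, mostly with a low value. They report only what shows in the picture. A call takes as long as a camera call.
- recognise(picture, name): "xyz" ([x, y, z] in mm, in world coordinates, good to about 4 mm: the middle of the surface that is visible of it).
- outline_of(picture, name): "pixels" (400x640 bool, what is visible of it).
The state is a dict: "time": time; "joint_positions": joint angles; "qd": joint speeds; "joint_torque": joint torques, N m; "position": TCP position; "eef_rot": TCP orientation; "force": force on the tool from outside, world axes, zero at the start; "ft_torque": the same for the moment, N m; "finger_gap": opening from 0.0 (shut) to 1.0 (fully open).
Only numpy, scipy, OpenCV 4.12 (cv2) and the standard library are available. Lean on these libraries where they do the work, as an engineer would, in place of code of your own. Each camera call takes 0.05 s, during which the arm holds its last target.

## Working session

There is one attempt and no reset: what is moved stays moved. The work goes in short steps, Python scripts to look and compute and a shell command to move; the robot and the scene stay as the last step left them, time stands still between calls to the robot, and variables do not carry over. Pictures are saved under pics/ and viewed, and the job is handed in when it is done.

```bash
ls; mkdir -p pics
python3 - <<'E'
from rig import *
import cv2,pickle
s=sense();print({k:s[k] for k in('time','position','eef_rot','finger_gap','force')}, grasp_offset)
for n in("scene","top"):
    p=snapshot(n);cv2.imwrite(f"pics/{n}0.png",p["pixels"]);print(n,p["intrinsics"],p["k1"],p["view"])
    for t in("jar_handle","jar_mid","stand","clamp","head_pad","jaw_pad_face","trigger_face","grip_mid","tray_mid","filter_mid","bottle_mid","lid_mid"):
        try: print(t,[(round(d["p"],2),[round(float(v)) for v in d["xyz"]]) for d in recognise(p,t)[:2]])
        except Exception as e: print(t,e)
E
```

```text
pics
{'time': 0.0, 'position': array([175.00242077, 599.79929702, 403.81393602]), 'eef_rot': array([[-9.60005635e-01,  2.79980243e-01, -4.93583529e-04],
       [ 2.79980677e-01,  9.60004053e-01, -1.74293864e-03],
       [-1.41461948e-05, -1.81142477e-03, -9.99998359e-01]]), 'finger_gap': 1.004441376158911, 'force': array([ 0.201217  ,  1.08284429, -0.48745624])} 154.70000000000002
scene [[439.65385861   0.         313.10575179]
 [  0.         439.65385861 193.01861899]
 [  0.           0.           1.        ]] -0.12184981593843618 [[-7.22254363e-01  6.91619514e-01 -3.32904480e-03  3.42232456e+02]
 [ 4.95925373e-01  5.14525022e-01 -6.99515565e-01 -1.76011252e+02]
 [-4.82085738e-01 -5.06879127e-01 -7.14609608e-01  1.32422662e+03]
 [ 0.00000000e+00  0.00000000e+00  0.00000000e+00  1.00000000e+00]]
jar_handle [(0.94, [425, 327, 147])]
jar_mid [(0.74, [425, 324, 150])]
stand [(0.78, [430, 328, 41]), (0.18, [398, -332, 17])]
clamp [(0.68, [582, 70, 13])]
head_pad [(0.47, [588, 96, 82]), (0.25, [420, 325, 147])]
jaw_pad_face [(0.52, [615, -17, 72])]
trigger_face [(0.52, [470, 72, 73])]
gri
[... 408 characters left out ...]
 1.67449700e-03  2.14158724e+01]
 [-9.96453758e-01  1.28913436e-02 -8.31487912e-02  5.19722752e+02]
 [ 8.31199795e-02 -2.75579794e-03 -9.96535737e-01  1.15268247e+03]
 [ 0.00000000e+00  0.00000000e+00  0.00000000e+00  1.00000000e+00]]
jar_handle [(0.69, [402, 301, 158])]
jar_mid [(0.87, [402, 301, 153])]
stand [(0.78, [402, 279, 47])]
clamp [(0.78, [568, 54, 10])]
head_pad [(0.29, [600, 292, 15]), (0.27, [474, 77, 73])]
jaw_pad_face []
trigger_face [(0.5, [472, 77, 70])]
grip_mid [(0.72, [568, 56, 16])]
tray_mid [(0.83, [401, -332, 2])]
filter_mid [(0.59, [415, -359, 33])]
bottle_mid [(0.87, [606, -247, 99]), (0.39, [401, 302, 157])]
lid_mid [(0.91, [596, 293, 13]), (0.24, [606, -246, 100])]
```

View pics/scene0.png

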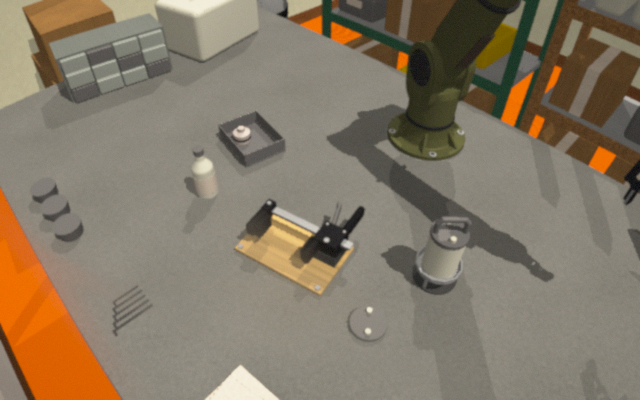

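View pics/top0.png

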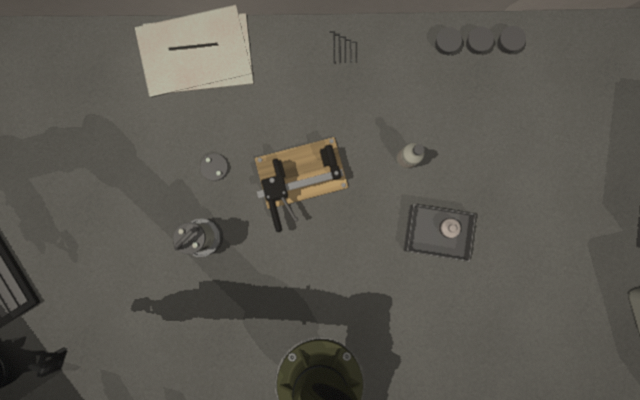

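```bash
cat > h.py <<'E'
import numpy as np,cv2
from rig import *
def dist(p): return np.array([p["k1"],0,0,0,0.])
def proj(p,X):
    V=np.array(p["view"]);X=np.atleast_2d(X).astype(float)
    return cv2.projectPoints(X,cv2.Rodrigues(V[:3,:3])[0],V[:3,3],np.array(p["intrinsics"]),dist(p))[0][:,0]
def ray(p,uv):
    V=np.array(p["view"]);uv=np.atleast_2d(uv).astype(float)
    n=cv2.undistortPointsIter(uv[:,None],np.array(p["intrinsics"]),dist(p),None,None,(3,100,1e-12))[:,0]
    d=np.c_[n,np.ones(len(n))]@V[:3,:3]
    return -V[:3,:3].T@V[:3,3],d/np.linalg.norm(d,axis=1,keepdims=True)
def onz(p,uv,z):
    o,d=ray(p,uv);return o+d*((z-o[2])/d[:,2])[:,None]
def tri(p1,u1,p2,u2):
    o1,d1=ray(p1,u1);o2,d2=ray(p2,u2);d1=d1[0];d2=d2[0]
    t=np.linalg.lstsq(np.c_[d1,-d2],o2-o1,rcond=None)[0]
    a=o1+t[0]*d1;b=o2+t[1]*d2;return (a+b)/2,np.linalg.norm(a-b)
def crop(p,name,u0,v0,w,h,k):
    im=cv2.resize(p["pixels"][v0:v0+h,u0:u0+w],None,fx=k,fy=k,interpolation=cv2.INTER_CUBIC)
    im=cv2.convertScaleAbs(im,alpha=1.4)
    for i in range(0,w,10):
        cv2.line(im,(i*k,0),(i*k,6 if i%50 else 14),(0,255,255),1)
    for i in range(0,w,20): cv2.putText(im,str(u0+i),(i*k,24),0,.35,(0,255,255),1)
    for i in range(0,h,10): cv2.line(im,(0,i*k),(6,i*k),(0,255,255),1); 
    for i in range(0,h,20): cv2.putText(im,str(v0+i),(8,i*k+4),0,.35,(0,255,255),1)
    cv2.imwrite("pics/"+name,im)
E
python3 - <<'E'
from h import *
import pickle
P={n:snapshot(n) for n in("scene","top")}
pickle.dump(P,open("p0.pkl","wb"))
crop(P["top"],"t1.png",240,130,120,110,6)
crop(P["scene"],"s1.png",230,190,140,110,5)
crop(P["top"],"t2.png",165,205,80,60,8)
crop(P["scene"],"s2.png",400,205,80,90,6)
E
```

```text
(no output)
```

View pics/t1.png

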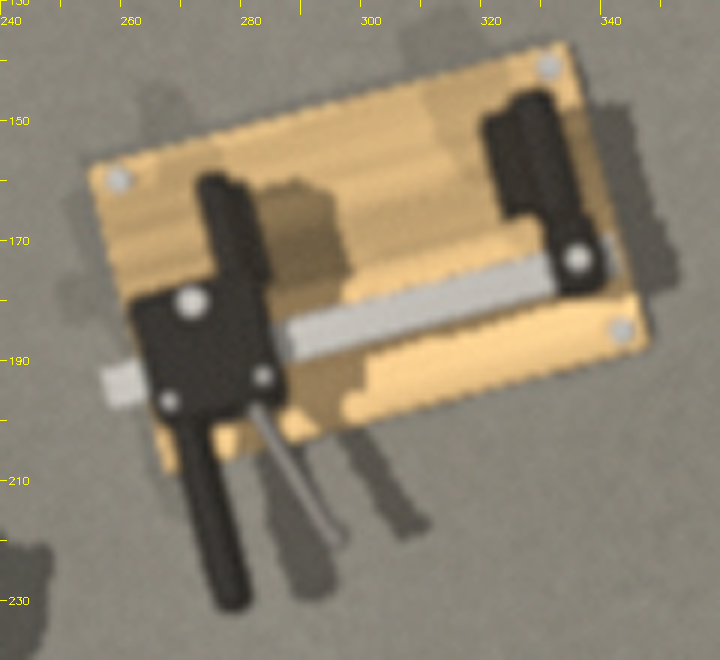

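View pics/s1.png

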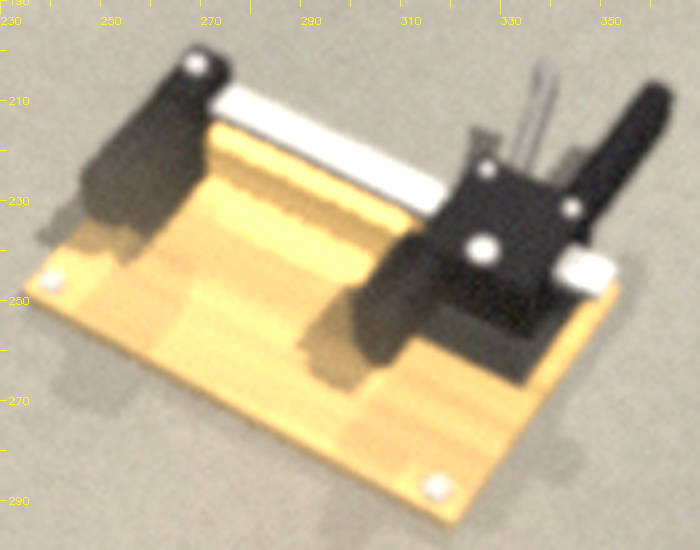

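View pics/t2.png

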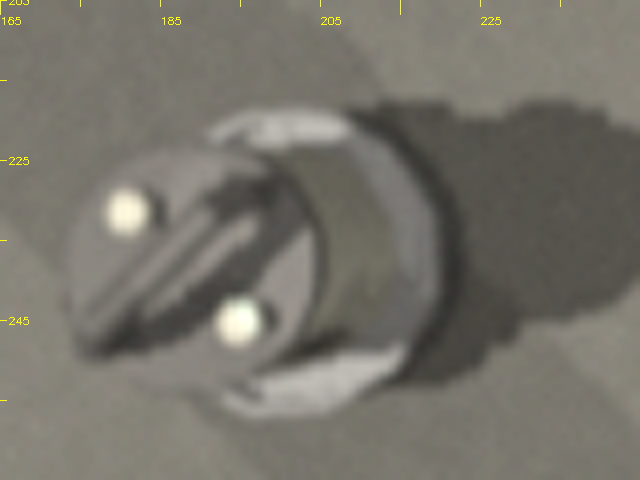

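View pics/s2.png

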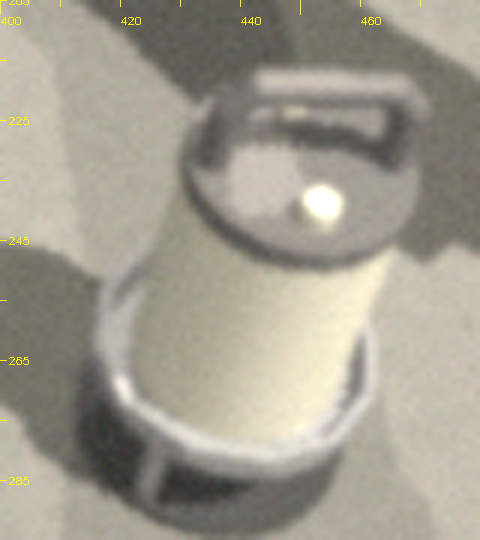

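```bash
cat > fit.py <<'E'
from h import *
import pickle
from scipy.optimize import least_squares
P=pickle.load(open("p0.pkl","rb"))
T,S=P["top"],P["scene"]
for p in(T,S): print("cam",ray(p,[320,200])[0].round())
L=[(T,[(110,113),(110,-121),(-40,-121),(-40,113)],[(254.7,157.8),(334.2,136.8),(348,187.3),(268,208.5)]),
   (S,[(110,-121),(110,113),(-40,113)],[(234.6,247.6),(321,294.5),(353.5,247)])]
def c2w(q,X):
    c,s=np.cos(q[2]),np.sin(q[2]);X=np.atleast_2d(X).astype(float)
    return np.c_[q[0]+c*X[:,0]-s*X[:,1],q[1]+s*X[:,0]+c*X[:,1],X[:,2]]
def f(q,LL=L): return np.concatenate([(proj(p,c2w(q,[(*a,12) for a in A]))-np.array(B)).ravel() for p,A,B in LL])
for LL in (L,L[:1],L[1:]):
    r=least_squares(f,[550,50,-.2],args=(LL,));print(r.x.round(3),np.abs(r.fun).max().round(2))
q=least_squares(f,[550,50,.2]).x
np.save("clamp.npy",q)
for p,n,a in((T,"t1b.png",(240,130,120,110,6)),(S,"s1b.png",(230,190,140,110,5))):
    crop(p,n,*a);im=cv2.imread("pics/"+n)
    def dr(pts,c,closed=True):
        u=((proj(p,c2w(q,pts))-np.array(a[:2])+.5)*a[4]).round().astype(int);cv2.polylines(im,[u],closed,c,1)
    def rect(x0,x1,y0,y1,z): return [(x0,y0,z),(x1,y0,z),(x1,y1,z),(x0,y1,z)]
    dr(rect(-40,110,-121,113,12),(0,255,0))
    dr(rect(-24,36,46,106,82),(0,0,255))
    dr(rect(-112,-20,84,102,75),(255,255,0))
    dr(rect(29,75,40,46,80),(255,0,255))
    a0=np.array([26,77.]);tf=np.array([-60,48.]);tip=a0+(tf-a0)/np.linalg.norm(tf-a0)*130
    dr([(26,77,73),(*tip,73)],(0,255,255))
    for y in(-74,-58): dr([(29,y,80),(75,y,80)],(255,128,0))
    cv2.imwrite("pics/"+n,im)
for nm,X in(("place",(52,-18,12)),("grip",(-65,93,62)),("trig",(-60,48,62))): print(nm,c2w(q,X).round(1))
E
python3 fit.py
```

```text
cam [ 422.   18. 1192.]
cam [973. 525. 824.]
[5.42112e+02 3.96790e+01 2.48000e-01] 0.81
[5.41491e+02 3.87040e+01 2.48000e-01] 0.27
[5.42956e+02 4.07930e+01 2.49000e-01] 0.77
place [[596.9  35.   12. ]]
grip [[456.3 113.9  62. ]]
trig [[472.2  71.5  62. ]]
```

View pics/t1b.png

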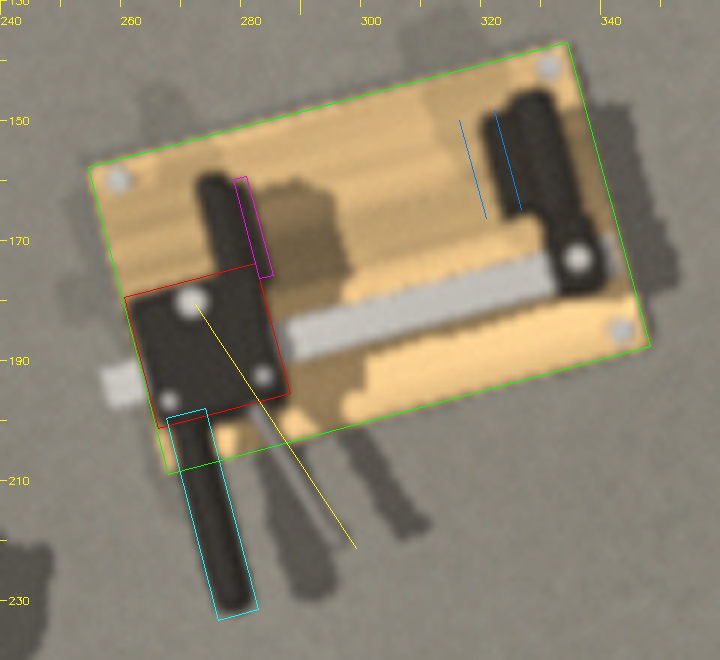

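View pics/s1b.png

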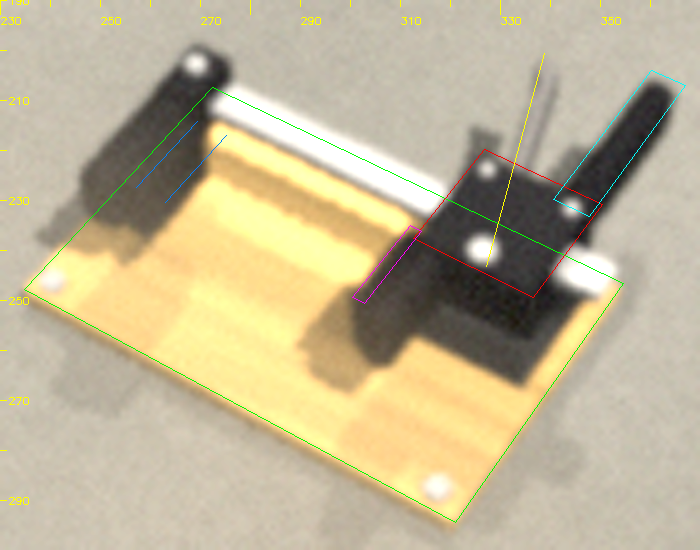

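```bash
cat > jar.py <<'E'
from h import *
import pickle,sys
P=pickle.load(open("p0.pkl","rb"));T,S=P["top"],P["scene"]
x,y,yaw,sx,sy=map(float,sys.argv[1:6])
for p,n,a in((T,"t2b.png",(165,205,80,60,8)),(S,"s2b.png",(400,205,80,90,6))):
    crop(p,n,*a);im=cv2.imread("pics/"+n)
    def dr(pts,c,closed=True):
        u=((proj(p,pts)-np.array(a[:2])+.5)*a[4]).round().astype(int);cv2.polylines(im,[u],closed,c,1)
    t=np.linspace(0,2*np.pi,60)
    def circ(cx,cy,r,z): return np.c_[cx+r*np.cos(t),cy+r*np.sin(t),0*t+z]
    dr(circ(x,y,39,157),(0,255,0));dr(circ(sx,sy,50,53),(0,0,255));dr(circ(x,y,38,45),(255,255,0))
    e=np.array([np.cos(yaw),np.sin(yaw),0])*22;c=np.array([x,y,199.])
    dr([c-e,c+e],(255,0,255))
    cv2.imwrite("pics/"+n,im)
E
python3 - <<'E'
from h import *
import pickle
P=pickle.load(open("p0.pkl","rb"));T,S=P["top"],P["scene"]
print(onz(T,[189,238],157), onz(S,[(449.5,231)],157), onz(S,[(442,218.3),(468,219.5)],196))
print(onz(T,[(175.5,245.5),(193.5,230),(184,243),(197,233)],196))
E
python3 jar.py 405 303 .8 405 303
```

```text
[[399.72512466 316.06906225 157.        ]] [[401.0462341 315.1016198 157.       ]] [[418.39478794 299.17926184 196.        ]
 [384.52483661 336.47092475 196.        ]]
[[383.55783196 336.12093074 196.        ]
 [419.14191289 294.51744117 196.        ]
 [389.08516994 316.3664905  196.        ]
 [411.9989928  286.23704195 196.        ]]
```

View pics/t2b.png

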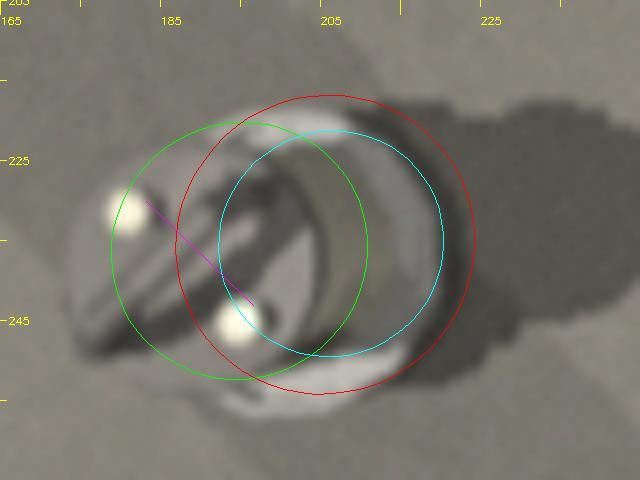

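View pics/s2b.png

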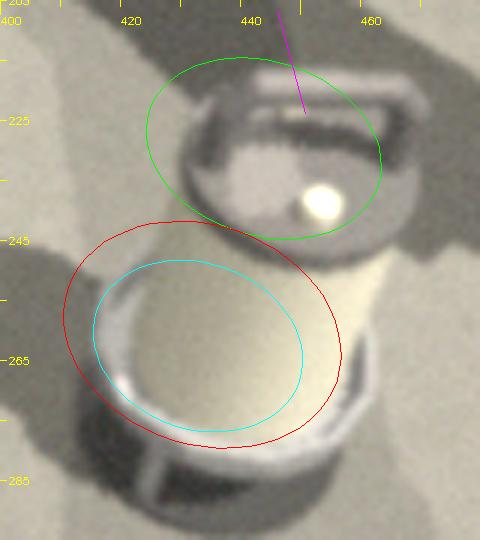

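```bash
python3 jar.py 401 316 -.84 401 316
```

```text
(no output)
```

View pics/t2b.png

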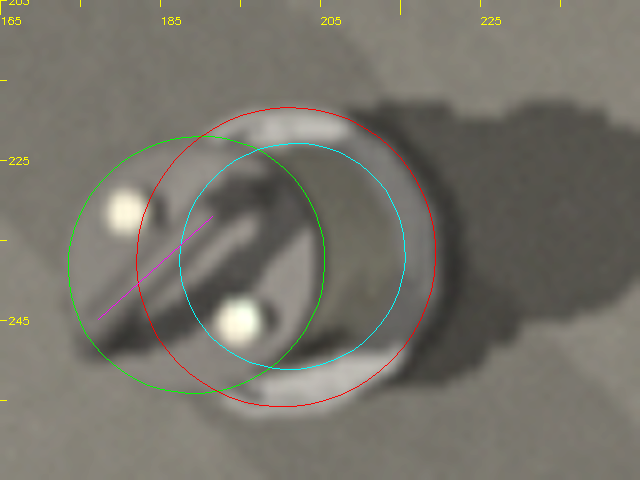

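View pics/s2b.png

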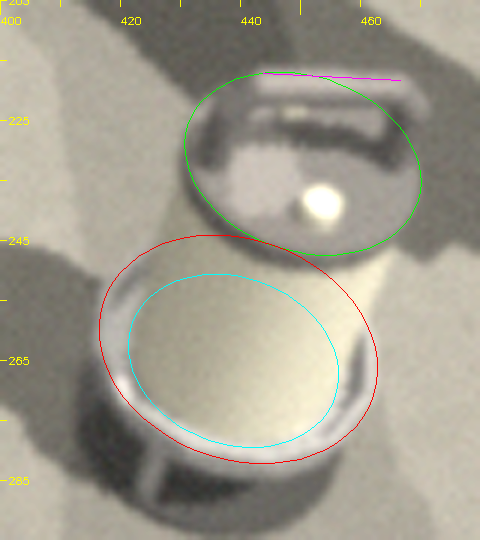

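```bash
cat > aim.py <<'E'
import sys
from h import *
from scipy.spatial.transform import Rotation as R
x,y,z,a=map(float,sys.argv[1:5]) # tcp target, tool-y angle deg, tool down
s=sense();r=np.array(s["eef_rot"]);a=np.radians(a)
ty=np.array([np.cos(a),np.sin(a),0]);tz=np.array([0,0,-1.]);G=np.c_[np.cross(ty,tz),ty,tz]
d=np.array([x,y,z])-s["position"]
print("t",round(s["time"],2),"pos",s["position"].round(1),"gap",round(s["finger_gap"],3),"F",s["force"].round(1),"yang",np.degrees(np.arctan2(r[1,1],r[0,1])).round(2),"tilt",np.degrees(np.arccos(-r[2,2])).round(2))
print("world d",d.round(1),"tool cm",(r.T@d/10).round(2),"| tool cm after turn",(G.T@d/10).round(2),"turn deg",np.degrees(R.from_matrix(r.T@G).as_rotvec()).round(2))
E
python3 -m creep '{"xyz":[[0,0,0],[0,0,0],[0,0,0],[0,0,0]],"turn":[[0,0,8],[0,0,8],[0,0,8],[0,0,8]],"jaw":[1,1,1,1]}' 60
python3 aim.py 401 316 404 41.9
```

```text
time: 1.8
position: [175.0, 600.0, 404.7]
eef_rot: [[-0.661, 0.75, -0.0], [0.75, 0.661, 0.0], [0.0, -0.0, -1.0]]
force: [0.4, -0.2, 0.5]
finger_gap: 1.0
t 1.8 pos [175.  600.  404.7] gap 1.0 F [ 0.4 -0.2  0.5] yang 41.41 tilt 0.0
world d [ 226.  -284.    -0.7] tool cm [-36.24  -1.84   0.07] | tool cm after turn [-36.23  -2.15   0.07] turn deg [-0.   -0.   -0.49]
```

```bash
python3 -m creep '{"xyz":[[-3.6,-0.2,0],[-3.6,-0.2,0],[-3.6,-0.2,0],[-3.6,-0.2,0],[-3.6,-0.2,0]],"turn":[[0,0,0],[0,0,0],[0,0,0],[0,0,0],[0,0,0]],"jaw":[1,1,1,1,1]}' 60
python3 -m creep '{"xyz":[[-3.6,-0.2,0],[-3.6,-0.2,0],[-3.6,-0.2,0],[-3.6,-0.2,0],[-3.6,-0.2,0]],"turn":[[0,0,0],[0,0,0],[0,0,0],[0,0,0],[0,0,0]],"jaw":[1,1,1,1,1]}' 60
python3 -m creep '{"xyz":[[0,0,0],[0,0,0],[0,0,0]],"turn":[[0,0,0],[0,0,0],[0,0,0]],"jaw":[1,1,1]}' 60
python3 aim.py 401 316 348 41.9
python3 - <<'E'
from h import *
p=snapshot("scene");crop(p,"s3.png",380,130,140,160,4)
E
```

```text
time: 2.3
position: [288.1, 457.8, 404.8]
eef_rot: [[-0.666, 0.746, 0.0], [0.746, 0.666, 0.0], [0.0, 0.0, -1.0]]
force: [0.5, 0.3, -0.2]
finger_gap: 0.997
time: 2.8
position: [400.5, 316.8, 404.9]
eef_rot: [[-0.666, 0.746, 0.0], [0.746, 0.666, 0.0], [0.0, 0.001, -1.0]]
force: [0.0, -0.2, -0.1]
finger_gap: 0.999
time: 3.1
position: [399.1, 318.9, 404.7]
eef_rot: [[-0.667, 0.745, -0.0], [0.745, 0.667, 0.001], [0.001, 0.0, -1.0]]
force: [0.1, 0.6, -0.0]
finger_gap: 1.002
t 3.1 pos [399.1 318.9 404.7] gap 1.002 F [ 0.1  0.6 -0. ] yang 41.82 tilt 0.04
world d [  1.9  -2.9 -56.7] tool cm [-0.35 -0.05  5.67] | tool cm after turn [-0.34 -0.05  5.67] turn deg [ 0.01 -0.04 -0.08]
```

View pics/s3.png

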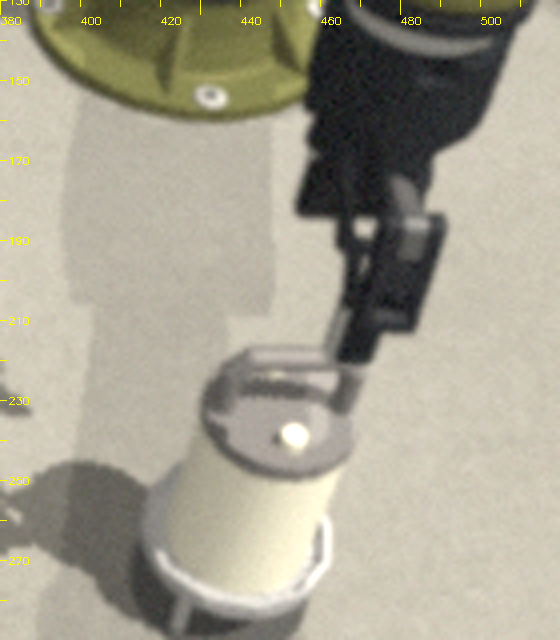

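Run:
```python
from h import *
p=snapshot("top");crop(p,"t3.png",140,190,120,90,6)
import pickle
P=pickle.load(open("p0.pkl","rb"));n=np.array([.745,.667,0])
for h in(43,57): print(proj(P["scene"],[np.array([399,319,245.])+h*n,np.array([399,319,245.])-h*n]).round(),proj(P["top"],[np.array([399,319,245.])+h*n,np.array([399,319,245.])-h*n]).round())
```

```text
[[466. 219.]
 [459. 185.]] [[164. 225.]
 [189. 254.]]
[[467. 225.]
 [458. 180.]] [[159. 221.]
 [193. 258.]]
```

View pics/t3.png

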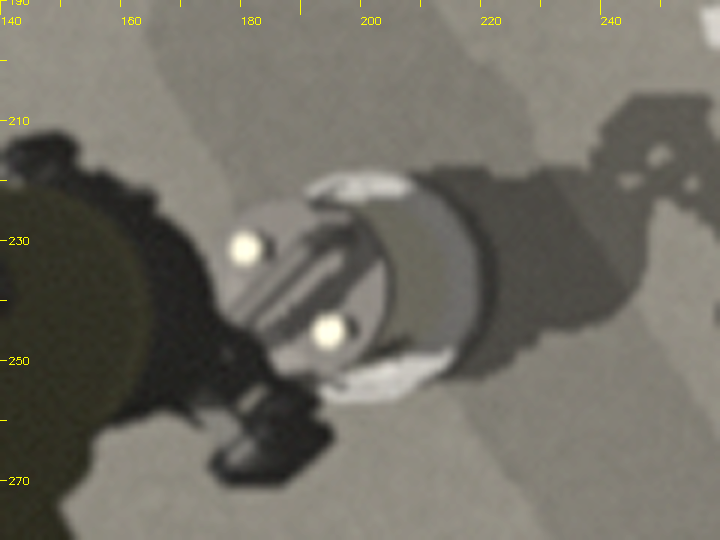

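```bash
python3 -m creep '{"xyz":[[-0.3,-0.1,1],[0,0,1.2],[0,0,1.2],[0,0,1.2],[0,0,1]],"turn":[[0,0,0],[0,0,0],[0,0,0],[0,0,0],[0,0,0]],"jaw":[1,1,1,1,1]}' 60
python3 aim.py 401 316 348 41.9
python3 - <<'E'
from h import *
p=snapshot("top");crop(p,"t4.png",140,190,120,90,6)
p=snapshot("scene");crop(p,"s4.png",400,150,120,120,5)
E
```

```text
time: 3.7
position: [400.6, 315.3, 347.3]
eef_rot: [[-0.666, 0.746, -0.001], [0.746, 0.666, -0.001], [0.0, -0.001, -1.0]]
force: [0.2, 0.3, 0.3]
finger_gap: 0.998
t 3.7 pos [400.6 315.3 347.3] gap 0.998 F [0.2 0.3 0.3] yang 41.79 tilt 0.07
world d [0.4 0.7 0.7] tool cm [ 0.02  0.08 -0.07] | tool cm after turn [ 0.02  0.08 -0.07] turn deg [-0.07 -0.   -0.11]
```

View pics/t4.png

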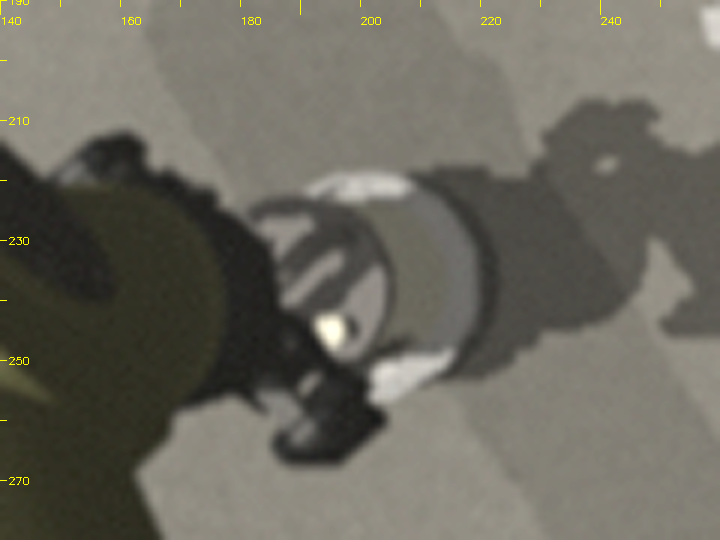

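View pics/s4.png

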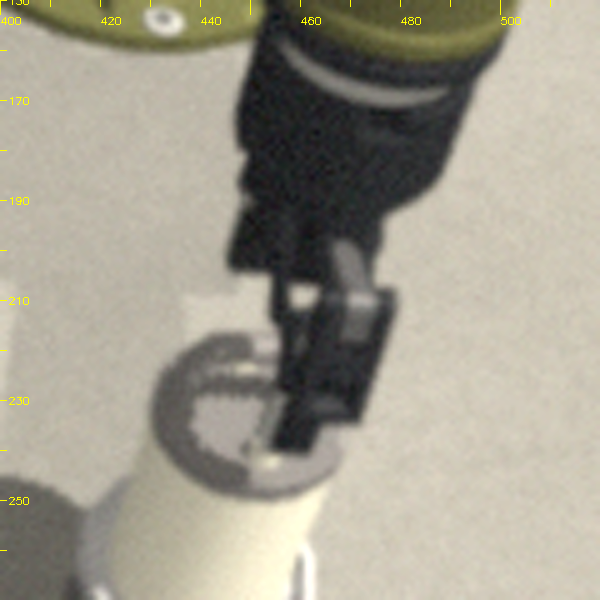

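```bash
python3 -m creep '{"xyz":[[0,0,0],[0,0,0],[0,0,0],[0,0,0],[0,0,0]],"turn":[[0,0,0],[0,0,0],[0,0,0],[0,0,0],[0,0,0]],"jaw":[-1,-1,-1,-1,-1]}' 60
python3 -m creep '{"xyz":[[0,0,0],[0,0,0],[0,0,0],[0,0,0],[0,0,0]],"turn":[[0,0,0],[0,0,0],[0,0,0],[0,0,0],[0,0,0]],"jaw":[-1,-1,-1,-1,-1]}' 60
python3 -m creep '{"xyz":[[0,0,-0.5],[0,0,-0.5],[0,0,-1],[0,0,0],[0,0,0]],"turn":[[0,0,0],[0,0,0],[0,0,0],[0,0,0],[0,0,0]],"jaw":[-1,-1,-1,-1,-1]}' 60
python3 aim.py 401 316 440 41.9
```

```text
time: 4.3
position: [401.1, 315.2, 349.0]
eef_rot: [[-0.666, 0.746, 0.001], [0.746, 0.666, 0.0], [-0.0, 0.001, -1.0]]
force: [-0.6, -0.5, 1.9]
finger_gap: 0.144
time: 4.8
position: [401.3, 315.2, 349.0]
eef_rot: [[-0.666, 0.746, 0.001], [0.746, 0.666, 0.001], [-0.0, 0.001, -1.0]]
force: [1.7, -0.6, 3.8]
finger_gap: 0.116
time: 5.3
position: [400.9, 315.2, 368.9]
eef_rot: [[-0.666, 0.746, 0.0], [0.746, 0.666, 0.0], [0.0, 0.0, -1.0]]
force: [-0.8, 0.2, -4.6]
finger_gap: 0.118
t 5.3 pos [400.9 315.2 368.9] gap 0.118 F [-0.8  0.2 -4.6] yang 41.75 tilt 0.02
world d [ 0.1  0.8 71.1] tool cm [ 0.06  0.06 -7.11] | tool cm after turn [ 0.06  0.06 -7.11] turn deg [ 0.02 -0.   -0.15]
```

```bash
python3 -m creep '{"xyz":[[0,0,-1.4],[0,0,-1.4],[0,0,-1.4],[0,0,-1.4],[0,0,-1.4]],"turn":[[0,0,0],[0,0,0],[0,0,0],[0,0,0],[0,0,0]],"jaw":[-1,-1,-1,-1,-1]}' 60
python3 -m creep '{"xyz":[[-0.7,-0.1,0],[-1.4,-0.2,0],[-2,-0.3,0],[-2.6,-0.3,0],[-2.6,-0.3,0]],"turn":[[0,0,0],[0,0,0],[0,0,0],[0,0,0],[0,0,0]],"jaw":[-1,-1,-1,-1,-1]}' 60
python3 aim.py 595.7 39.9 440 41.9
python3 - <<'E'
from h import *
p=snapshot("scene");crop(p,"s5.png",300,100,180,140,4)
E
```

```text
time: 5.8
position: [400.8, 315.0, 438.8]
eef_rot: [[-0.666, 0.746, -0.001], [0.746, 0.666, -0.001], [0.0, -0.001, -1.0]]
force: [0.4, 0.5, -3.8]
finger_gap: 0.116
time: 6.3
position: [454.7, 235.6, 437.4]
eef_rot: [[-0.665, 0.747, -0.001], [0.747, 0.665, -0.002], [-0.0, -0.002, -1.0]]
force: [0.2, 0.1, -3.9]
finger_gap: 0.118
t 6.3 pos [454.7 235.6 437.4] gap 0.118 F [ 0.2  0.1 -3.9] yang 41.71 tilt 0.13
world d [ 141.  -195.7    2.6] tool cm [-23.99  -2.5   -0.25] | tool cm after turn [-23.98  -2.58  -0.26] turn deg [-0.12  0.01 -0.19]
```

View pics/s5.png

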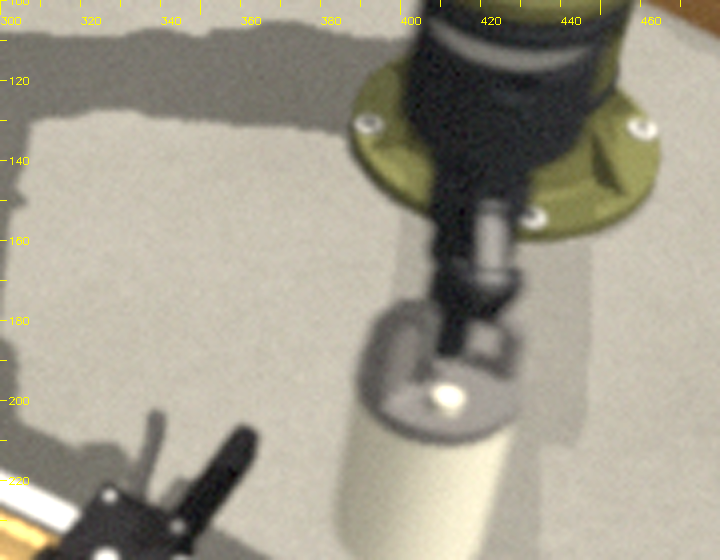

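Jar hangs upright in the fingers (lid at ~(412,195)). I carry on.

```bash
python3 -m creep '{"xyz":[[-2.6,-0.3,0],[-2.6,-0.3,0],[-2.6,-0.3,0],[-2.6,-0.3,0],[-2.6,-0.2,0]],"turn":[[0,0,0],[0,0,0],[0,0,0],[0,0,0],[0,0,0]],"jaw":[-1,-1,-1,-1,-1]}' 60
python3 -m creep '{"xyz":[[-2.6,-0.3,0],[-2.4,-0.3,0],[-1.8,-0.2,0],[-1.2,-0.2,0],[-0.6,-0.1,0]],"turn":[[0,0,0],[0,0,0],[0,0,0],[0,0,0],[0,0,0]],"jaw":[-1,-1,-1,-1,-1]}' 60
python3 -m creep '{"xyz":[[0,0,0],[0,0,0],[0,0,0]],"turn":[[0,0,0],[0,0,0],[0,0,0]],"jaw":[-1,-1,-1]}' 60
python3 aim.py 595.7 39.9 440 41.9
```

```text
time: 6.85
position: [530.6, 129.0, 437.4]
eef_rot: [[-0.665, 0.747, -0.002], [0.747, 0.665, -0.001], [0.0, -0.002, -1.0]]
force: [1.2, 1.0, -4.3]
finger_gap: 0.121
time: 7.35
position: [579.5, 58.0, 437.7]
eef_rot: [[-0.664, 0.748, -0.002], [0.748, 0.664, -0.001], [0.0, -0.002, -1.0]]
force: [-0.7, 1.0, -4.3]
finger_gap: 0.117
time: 7.65
position: [578.7, 61.0, 438.7]
eef_rot: [[-0.667, 0.745, -0.0], [0.745, 0.667, 0.001], [0.001, 0.0, -1.0]]
force: [0.1, 0.4, -3.9]
finger_gap: 0.114
t 7.65 pos [578.7  61.  438.7] gap 0.114 F [ 0.1  0.4 -3.9] yang 41.83 tilt 0.04
world d [ 17.  -21.1   1.3] tool cm [-2.71 -0.14 -0.13] | tool cm after turn [-2.71 -0.15 -0.13] turn deg [ 0.01 -0.04 -0.07]
```

```bash
python3 -m creep '{"xyz":[[-0.7,0,0],[-1.2,-0.1,0],[-0.8,0,0],[0,0,0],[0,0,0]],"turn":[[0,0,0],[0,0,0],[0,0,0],[0,0,0],[0,0,0]],"jaw":[-1,-1,-1,-1,-1]}' 60
python3 aim.py 595.7 39.9 328 41.9
python3 -m creep '{"xyz":[[0,0,0.5],[0,0,0.9],[0,0,0.9],[0,0,0.5],[0,0,0]],"turn":[[0,0,0],[0,0,0],[0,0,0],[0,0,0],[0,0,0]],"jaw":[-1,-1,-1,-1,-1]}' 60
python3 - <<'E'
from h import *
p=snapshot("scene");crop(p,"s6.png",220,110,180,190,3)
p=snapshot("top");crop(p,"t6.png",230,110,140,120,5)
E
```

```text
time: 8.15
position: [596.5, 38.8, 438.4]
eef_rot: [[-0.665, 0.747, -0.001], [0.747, 0.665, 0.0], [0.0, -0.0, -1.0]]
force: [-0.7, 0.6, -4.0]
finger_gap: 0.115
t 8.15 pos [596.5  38.8 438.4] gap 0.115 F [-0.7  0.6 -4. ] yang 41.69 tilt 0.03
world d [  -0.8    1.1 -110.4] tool cm [ 0.13  0.02 11.04] | tool cm after turn [ 0.14  0.02 11.04] turn deg [-0.02 -0.03 -0.21]
time: 8.65
position: [596.0, 39.3, 409.4]
eef_rot: [[-0.666, 0.746, -0.002], [0.746, 0.666, -0.0], [0.001, -0.002, -1.0]]
force: [-0.4, -0.6, -4.6]
finger_gap: 0.117
```

View pics/s6.png

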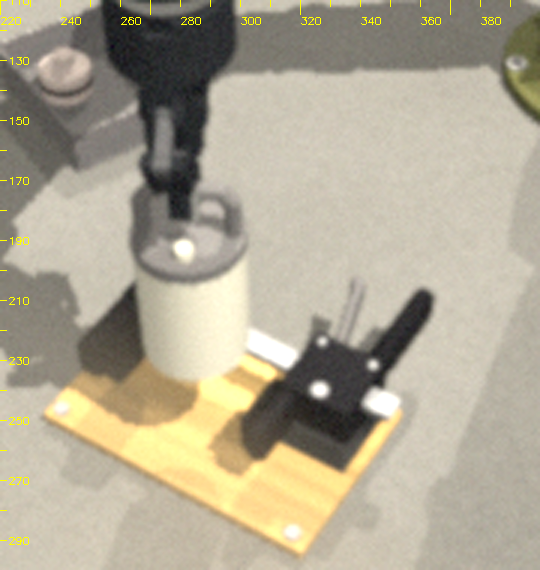

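View pics/t6.png

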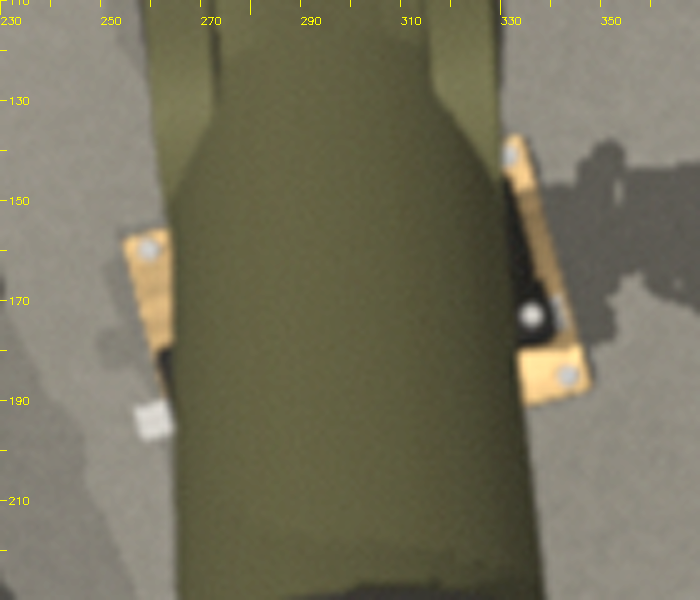

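```bash
python3 -m creep '{"xyz":[[0,0,0.8],[0,0,1.2],[0,0,1.2],[0,0,0.8],[0,0,0.5]],"turn":[[0,0,0],[0,0,0],[0,0,0],[0,0,0],[0,0,0]],"jaw":[-1,-1,-1,-1,-1]}' 60
python3 -m creep '{"xyz":[[0,0,0.8],[0,0,0.8],[0,0,0.8],[0,0,0.5],[0,0,0]],"turn":[[0,0,0],[0,0,0],[0,0,0],[0,0,0],[0,0,0]],"jaw":[-1,-1,-1,-1,-1]}' 60
python3 aim.py 595.7 39.9 316 41.9
python3 - <<'E'
from h import *
p=snapshot("scene");crop(p,"s7.png",220,130,150,170,4)
E
```

```text
time: 9.25
position: [596.1, 39.1, 364.2]
eef_rot: [[-0.666, 0.746, -0.002], [0.746, 0.666, -0.0], [0.001, -0.002, -1.0]]
force: [0.1, -0.1, -3.7]
finger_gap: 0.118
time: 9.75
position: [596.1, 39.1, 335.8]
eef_rot: [[-0.666, 0.746, -0.002], [0.746, 0.666, -0.0], [0.001, -0.001, -1.0]]
force: [-0.2, 0.9, -3.9]
finger_gap: 0.112
t 9.75 pos [596.1  39.1 335.8] gap 0.112 F [-0.2  0.9 -3.9] yang 41.74 tilt 0.09
world d [ -0.4   0.8 -19.8] tool cm [0.08 0.02 1.98] | tool cm after turn [0.09 0.02 1.98] turn deg [-0.07 -0.05 -0.16]
```

View pics/s7.png

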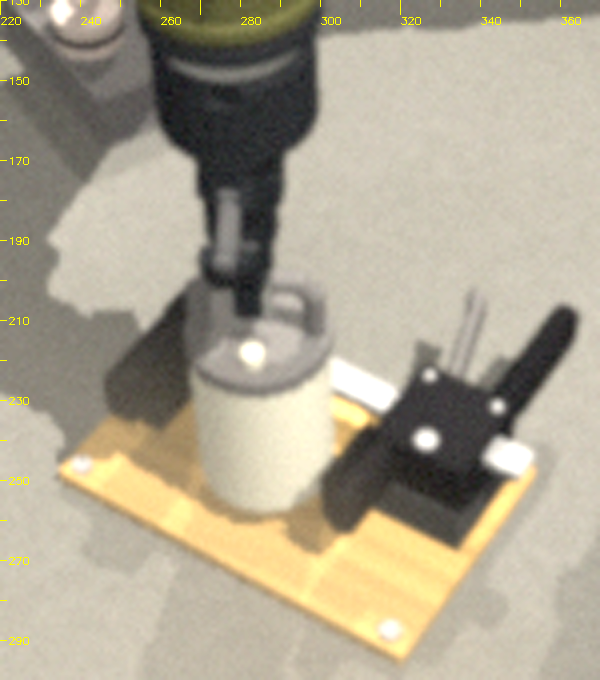

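Jar is upright between the jaws, clear of both. I lower slowly until the weight comes off.

```bash
python3 -m creep '{"xyz":[[0,0,0.4],[0,0,0.4],[0,0,0.4],[0,0,0.2],[0,0,0.2]],"turn":[[0,0,0],[0,0,0],[0,0,0],[0,0,0],[0,0,0]],"jaw":[-1,-1,-1,-1,-1]}' 60
python3 -m creep '{"xyz":[[0,0,0.2],[0,0,0],[0,0,0]],"turn":[[0,0,0],[0,0,0],[0,0,0]],"jaw":[-1,-1,-1]}' 60
python3 -m creep '{"xyz":[[0,0,0.1],[0,0,0],[0,0,0]],"turn":[[0,0,0],[0,0,0],[0,0,0]],"jaw":[-1,-1,-1]}' 60
```

```text
time: 10.3
position: [596.3, 39.2, 320.4]
eef_rot: [[-0.666, 0.746, -0.0], [0.746, 0.666, -0.0], [0.0, -0.0, -1.0]]
force: [0.8, -0.9, -3.7]
finger_gap: 0.114
time: 10.6
position: [596.4, 39.1, 318.7]
eef_rot: [[-0.666, 0.746, 0.0], [0.746, 0.666, -0.0], [-0.0, -0.0, -1.0]]
force: [0.3, 0.6, -3.9]
finger_gap: 0.121
time: 10.9
position: [596.3, 39.1, 317.7]
eef_rot: [[-0.666, 0.746, 0.0], [0.746, 0.666, -0.0], [-0.0, -0.0, -1.0]]
force: [0.7, 0.8, -4.3]
finger_gap: 0.116
```

```bash
python3 -m creep '{"xyz":[[0,0,0.1],[0,0,0.1],[0,0,0]],"turn":[[0,0,0],[0,0,0],[0,0,0]],"jaw":[-1,-1,-1]}' 60
python3 -m creep '{"xyz":[[0,0,0.1],[0,0,0]],"turn":[[0,0,0],[0,0,0]],"jaw":[-1,-1]}' 60
```

```text
time: 11.2
position: [596.6, 39.2, 316.0]
eef_rot: [[-0.666, 0.746, 0.001], [0.746, 0.666, 0.0], [-0.001, 0.001, -1.0]]
force: [0.3, 0.7, -2.3]
finger_gap: 0.115
time: 11.4
position: [596.6, 39.3, 315.9]
eef_rot: [[-0.666, 0.746, 0.002], [0.746, 0.666, 0.0], [-0.001, 0.002, -1.0]]
force: [-1.4, 0.2, 5.0]
finger_gap: 0.121
```

```bash
python3 -m creep '{"xyz":[[0,0,-0.1],[0,0,0],[0,0,0],[0,0,0],[0,0,0]],"turn":[[0,0,0],[0,0,0],[0,0,0],[0,0,0],[0,0,0]],"jaw":[-1,0.5,1,1,1]}' 60
python3 -m creep '{"xyz":[[0,0,0],[0,0,-1],[0,0,-2],[0,0,-2],[0,0,-3]],"turn":[[0,0,0],[0,0,0],[0,0,0],[0,0,0],[0,0,0]],"jaw":[1,1,1,1,1]}' 60
python3 -m creep '{"xyz":[[0,0,-3],[0,0,-3],[0,0,-1],[0,0,0]],"turn":[[0,0,0],[0,0,0],[0,0,0],[0,0,0]],"jaw":[1,1,1,1]}' 60
python3 aim.py 456.3 113.9 400 104.2
python3 - <<'E'
from h import *
p=snapshot("scene");crop(p,"s8.png",220,130,150,170,4)
E
```

```text
time: 11.9
position: [596.4, 39.1, 315.7]
eef_rot: [[-0.666, 0.746, 0.0], [0.746, 0.666, -0.0], [-0.0, -0.0, -1.0]]
force: [0.2, -0.4, 0.3]
finger_gap: 0.791
time: 12.4
position: [596.0, 39.1, 396.1]
eef_rot: [[-0.666, 0.746, -0.002], [0.746, 0.666, -0.0], [0.001, -0.002, -1.0]]
force: [-0.1, 0.5, 0.5]
finger_gap: 0.999
time: 12.8
position: [596.4, 39.0, 467.6]
eef_rot: [[-0.666, 0.746, 0.004], [0.746, 0.666, 0.0], [-0.002, 0.003, -1.0]]
force: [0.5, 0.0, 0.1]
finger_gap: 0.997
t 12.8 pos [596.4  39.  467.6] gap 0.997 F [0.5 0.  0.1] yang 41.73 tilt 0.2
world d [-140.1   74.9  -67.6] tool cm [14.93 -5.49  6.72] | tool cm after turn [11.74 10.7   6.76] turn deg [  0.08   0.2  -62.47]
```

View pics/s8.png

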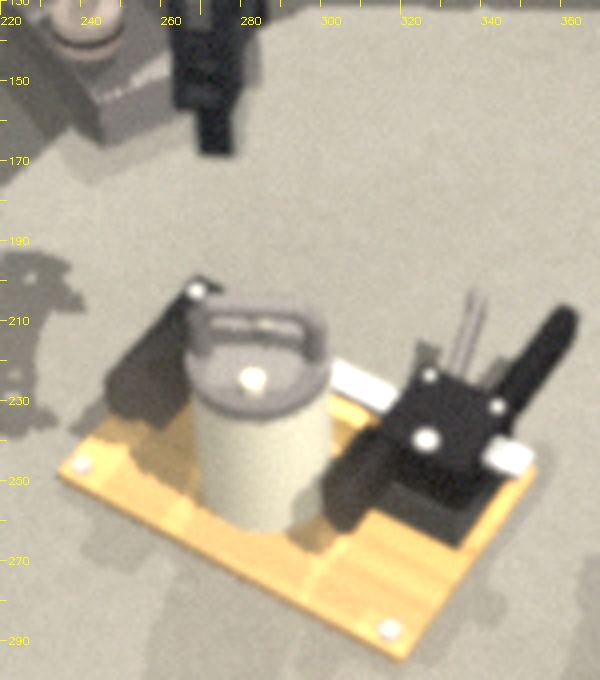

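```bash
python3 -m creep '{"xyz":[[0,0,0],[0,0,0],[0,0,0],[0,0,0],[0,0,0]],"turn":[[0,0,-7.8],[0,0,-7.8],[0,0,-7.8],[0,0,-7.8],[0,0,-7.8]],"jaw":[1,1,1,1,1]}' 20
python3 -m creep '{"xyz":[[0,0,0],[0,0,0],[0,0,0],[0,0,0]],"turn":[[0,0,-7.8],[0,0,-7.8],[0,0,-7.8],[0,0,0]],"jaw":[1,1,1,1]}' 20
python3 aim.py 462.8 100.1 400 104.2
```

```text
time: 13.35
position: [596.1, 39.1, 463.6]
eef_rot: [[-0.988, 0.155, -0.003], [0.155, 0.988, -0.0], [0.003, -0.001, -1.0]]
force: [0.5, 0.5, 0.3]
finger_gap: 1.001
time: 13.75
position: [596.1, 39.0, 463.8]
eef_rot: [[-0.969, -0.246, -0.003], [-0.246, 0.969, 0.0], [0.003, 0.001, -1.0]]
force: [-0.3, 0.2, -0.1]
finger_gap: 1.002
t 13.75 pos [596.1  39.  463.8] gap 1.002 F [-0.3  0.2 -0.1] yang 104.25 tilt 0.18
world d [-133.3   61.1  -63.8] tool cm [11.4   9.2   6.43] | tool cm after turn [11.43  9.2   6.38] turn deg [ 0.05 -0.18  0.05]
```

```bash
python3 -m creep '{"xyz":[[2.3,1.8,0],[2.3,1.8,0],[2.3,1.8,0],[2.3,1.9,0],[2.2,1.9,0]],"turn":[[0,0,0],[0,0,0],[0,0,0],[0,0,0],[0,0,0]],"jaw":[1,1,1,1,1]}' 20
python3 -m creep '{"xyz":[[0,0,1.5],[0,0,3],[0,0,3],[0,0,3],[0,0,1.5]],"turn":[[0,0,0],[0,0,0],[0,0,0],[0,0,0],[0,0,0]],"jaw":[1,1,1,1,1]}' 20
python3 aim.py 462.8 100.1 208 104.2
python3 - <<'E'
from h import *
p=snapshot("scene");crop(p,"s9.png",220,110,180,190,4)
p=snapshot("top");crop(p,"t9.png",230,130,130,120,5)
E
```

```text
time: 14.25
position: [461.9, 100.8, 464.7]
eef_rot: [[-0.971, -0.24, -0.002], [-0.24, 0.971, -0.0], [0.002, 0.0, -1.0]]
force: [-0.1, -0.0, 1.8]
finger_gap: 0.999
time: 14.75
position: [462.2, 100.1, 342.7]
eef_rot: [[-0.971, -0.24, -0.005], [-0.24, 0.971, -0.001], [0.005, 0.0, -1.0]]
force: [0.5, -0.2, 0.2]
finger_gap: 1.0
t 14.75 pos [462.2 100.1 342.7] gap 1.0 F [ 0.5 -0.2  0.2] yang 103.88 tilt 0.27
world d [   0.6   -0.  -134.7] tool cm [-0.12 -0.02 13.47] | tool cm after turn [-0.06 -0.02 13.47] turn deg [ 0.01 -0.27 -0.32]
```

View pics/s9.png

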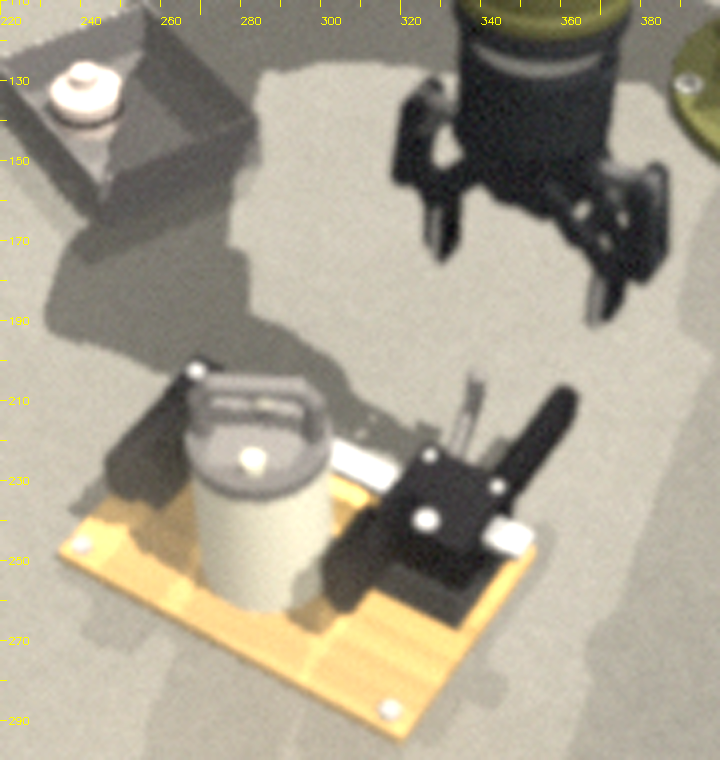

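View pics/t9.png

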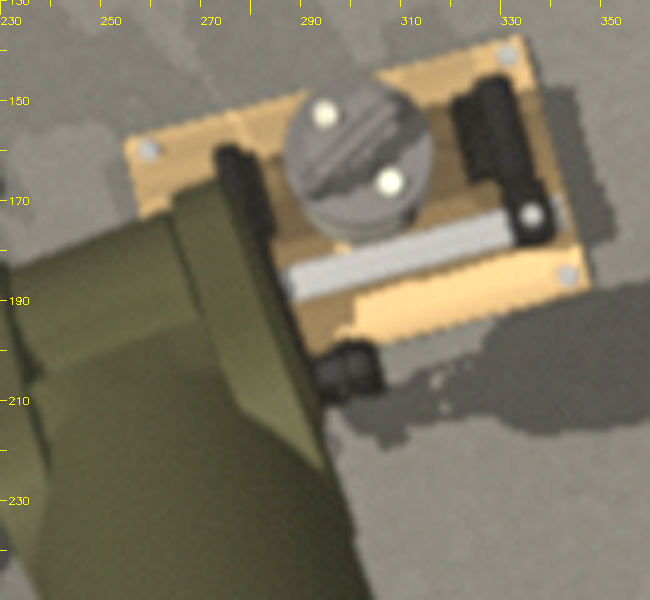

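```bash
python3 - <<'E'
from fit import c2w
from h import *
P_=snapshot("top")
q=np.load("clamp.npy")
def w2c(X):
    c,s=np.cos(q[2]),np.sin(q[2]);d=np.array(X)[:,:2]-q[:2];return np.c_[c*d[:,0]+s*d[:,1],-s*d[:,0]+c*d[:,1]].round(1)
print(w2c(onz(P_,[(301,161)],124)), w2c(onz(P_,[(320.5,150),(324,165)],80)))
E
python3 -m creep '{"xyz":[[0,0,1],[0,0,2],[0,0,2],[0,0,1],[0,0,0.4]],"turn":[[0,0,0],[0,0,0],[0,0,0],[0,0,0],[0,0,0]],"jaw":[1,1,1,1,1]}' 20
python3 -m creep '{"xyz":[[0,0,0],[0,0,0]],"turn":[[0,0,0],[0,0,0]],"jaw":[1,1]}' 20
python3 - <<'E'
from h import *
p=snapshot("scene");crop(p,"s10.png",220,110,180,190,4)
E
```

```text
cam [ 422.   18. 1192.]
cam [973. 525. 824.]
[5.42112e+02 3.96790e+01 2.48000e-01] 0.81
[5.41491e+02 3.87040e+01 2.48000e-01] 0.27
[5.42956e+02 4.07930e+01 2.49000e-01] 0.77
place [[596.9  35.   12. ]]
grip [[456.3 113.9  62. ]]
trig [[472.2  71.5  62. ]]
[[ 48.2 -10.4]] [[ 70.4 -69.2]
 [ 28.9 -67.7]]
time: 15.4
position: [463.3, 100.5, 281.1]
eef_rot: [[-0.97, -0.244, -0.001], [-0.244, 0.97, -0.0], [0.001, -0.0, -1.0]]
force: [-0.1, -0.8, 1.2]
finger_gap: 1.002
time: 15.6
position: [463.6, 100.6, 282.4]
eef_rot: [[-0.97, -0.244, 0.001], [-0.244, 0.97, 0.0], [-0.001, -0.0, -1.0]]
force: [0.3, -0.8, 0.0]
finger_gap: 1.003
```

View pics/s10.png

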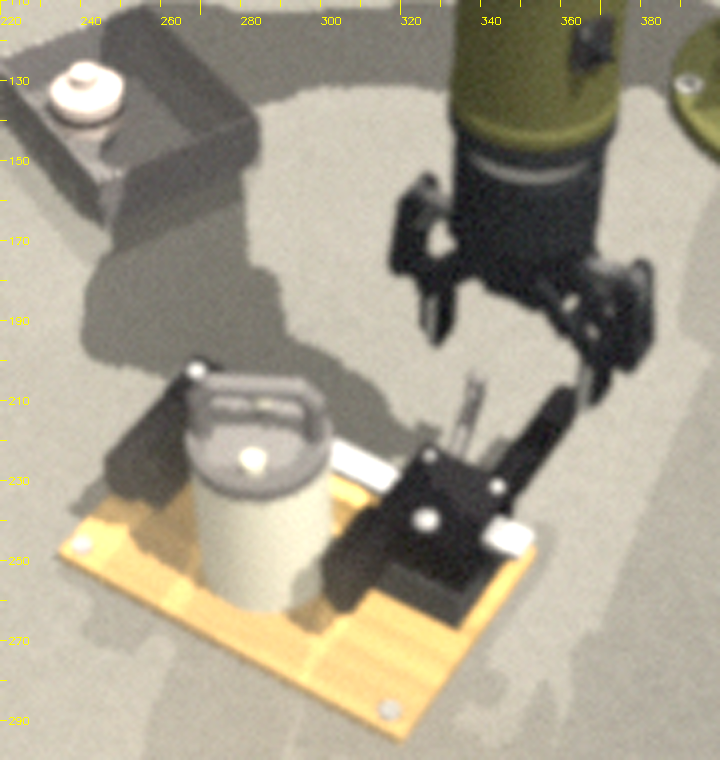

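```bash
python3 -m creep '{"xyz":[[0,0,1],[0,0,1],[0,0,1],[0,0,0.5],[0,0,0]],"turn":[[0,0,0],[0,0,0],[0,0,0],[0,0,0],[0,0,0]],"jaw":[1,1,1,1,1]}' 20
python3 aim.py 462.8 100.1 208 104.2
python3 - <<'E'
from h import *
p=snapshot("scene");crop(p,"s11.png",290,120,110,140,5)
E
```

```text
time: 16.15
position: [463.0, 100.5, 245.6]
eef_rot: [[-0.97, -0.244, -0.002], [-0.244, 0.97, -0.0], [0.002, 0.0, -1.0]]
force: [0.7, -0.1, 0.5]
finger_gap: 0.998
t 16.15 pos [463.  100.5 245.6] gap 0.998 F [ 0.7 -0.1  0.5] yang 104.15 tilt 0.12
world d [ -0.2  -0.4 -37.6] tool cm [ 0.02 -0.03  3.76] | tool cm after turn [ 0.03 -0.03  3.76] turn deg [ 0.   -0.12 -0.05]
```

View pics/s11.png

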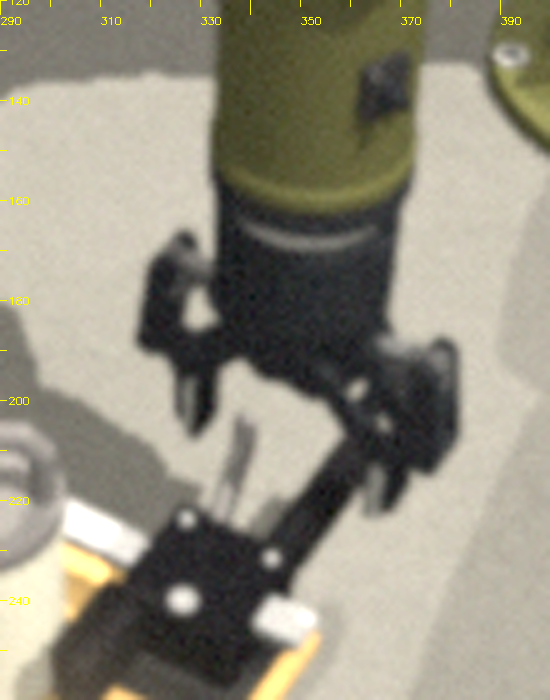

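```bash
python3 -m creep '{"xyz":[[0,0,0.8],[0,0,0.8],[0,0,0.8],[0,0,0.8],[0,0,0.4]],"turn":[[0,0,0],[0,0,0],[0,0,0],[0,0,0],[0,0,0]],"jaw":[1,1,1,1,1]}' 20
python3 -m creep '{"xyz":[[0,0,0],[0,0,0]],"turn":[[0,0,0],[0,0,0]],"jaw":[1,1]}' 20
python3 aim.py 462.8 100.1 208 104.2
python3 - <<'E'
from h import *
p=snapshot("scene");crop(p,"s12.png",290,120,110,140,5)
E
```

```text
time: 16.7
position: [463.1, 100.5, 209.7]
eef_rot: [[-0.97, -0.244, -0.001], [-0.244, 0.97, -0.0], [0.001, 0.0, -1.0]]
force: [0.6, 0.8, 0.5]
finger_gap: 0.999
time: 16.9
position: [463.4, 100.5, 210.6]
eef_rot: [[-0.97, -0.244, -0.0], [-0.244, 0.97, -0.0], [0.0, -0.0, -1.0]]
force: [-0.5, 1.0, -0.1]
finger_gap: 0.997
t 16.9 pos [463.4 100.5 210.6] gap 0.997 F [-0.5  1.  -0.1] yang 104.14 tilt 0.01
world d [-0.6 -0.4 -2.6] tool cm [ 0.06 -0.03  0.26] | tool cm after turn [ 0.06 -0.03  0.26] turn deg [-0.   -0.01 -0.06]
```

View pics/s12.png

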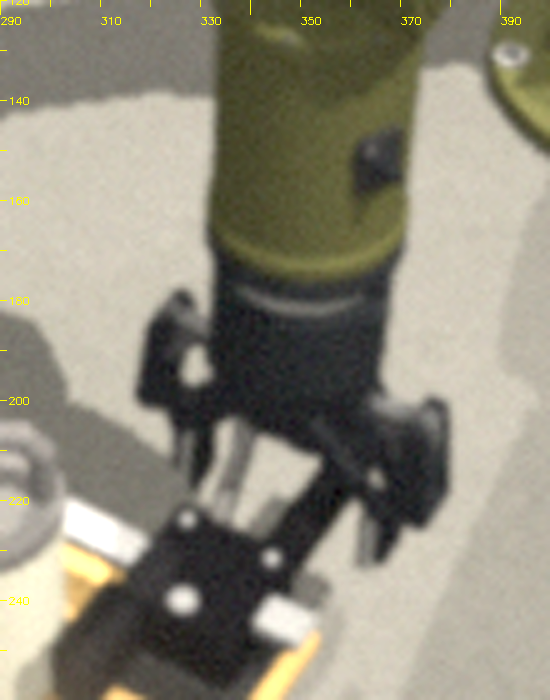

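```bash
cat > f.py <<'E'
from h import *
s=sense();r=np.array(s["eef_rot"]);q=np.load("clamp.npy");d=s["position"][:2]-q[:2];c,k=np.cos(q[2]),np.sin(q[2])
print("t %.2f clampXY %.1f %.1f z %.1f Ftool %s gap %.3f"%(s["time"],c*d[0]+k*d[1],-k*d[0]+c*d[1],s["position"][2],(r.T@s["force"]).round(1),s["finger_gap"]))
E
Z='"turn":[[0,0,0],[0,0,0],[0,0,0]],"jaw":[1,1,1]'
python3 f.py
python3 -m creep '{"xyz":[[0,0.4,0],[0,0.4,0],[0,0.3,0]],"turn":[[0,0,0],[0,0,0],[0,0,0]],"jaw":[1,1,1]}' 20 >/dev/null; python3 f.py
python3 -m creep '{"xyz":[[0,0.3,0],[0,0.3,0],[0,0.2,0]],"turn":[[0,0,0],[0,0,0],[0,0,0]],"jaw":[1,1,1]}' 20 >/dev/null; python3 f.py
```

```text
t 16.95 clampXY -61.4 78.3 z 210.8 Ftool [-1.   0.4  0. ] gap 0.996
t 17.25 clampXY -61.7 88.9 z 210.8 Ftool [ 1.8 -5.2 -1.4] gap 0.999
t 17.55 clampXY -62.2 96.5 z 210.6 Ftool [ 3.1 -6.2 -0.8] gap 0.998
```

```bash
python3 -m creep '{"xyz":[[0,0.3,0],[0,0.3,0],[0,0.3,0],[0,0.2,0]],"turn":[[0,0,0],[0,0,0],[0,0,0],[0,0,0]],"jaw":[1,1,1,1]}' 20 >/dev/null; python3 f.py
python3 - <<'E'
from h import *
p=snapshot("top");crop(p,"t13.png",230,130,130,110,5)
E
```

```text
t 17.95 clampXY -62.6 107.4 z 210.4 Ftool [ 2.1 -5.1  0.3] gap 1.000
```

View pics/t13.png

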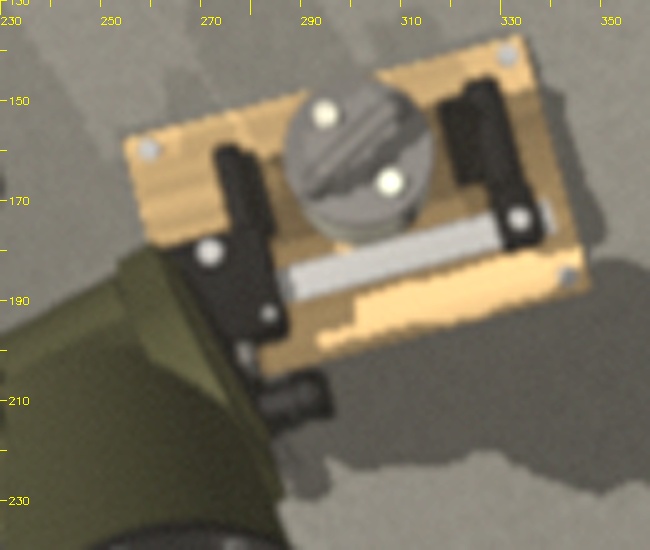

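```bash
python3 -m creep '{"xyz":[[0,0.2,0],[0,0.2,0],[0,0.2,0]],"turn":[[0,0,0],[0,0,0],[0,0,0]],"jaw":[1,1,1]}' 20 >/dev/null; python3 f.py
python3 -m creep '{"xyz":[[0,0.1,0],[0,0.1,0]],"turn":[[0,0,0],[0,0,0]],"jaw":[1,1]}' 20 >/dev/null; python3 f.py
```

```text
t 18.30 clampXY -62.8 113.0 z 210.4 Ftool [ 3.4 -5.4 -0.9] gap 0.999
t 18.50 clampXY -62.8 115.2 z 210.4 Ftool [ 4.  -4.2 -0.2] gap 0.999
```

```bash
python3 -m creep '{"xyz":[[0,-0.7,0],[0,-0.7,0],[0,-0.7,0],[0,-0.7,0],[0,-0.5,0]],"turn":[[0,0,0],[0,0,0],[0,0,0],[0,0,0],[0,0,0]],"jaw":[1,1,1,1,1]}' 20 >/dev/null; python3 f.py
python3 -m creep '{"xyz":[[0,0,0]],"turn":[[0,0,0]],"jaw":[1]}' 20 >/dev/null; python3 f.py
python3 -m creep '{"xyz":[[0,0.6,0],[0,0.6,0],[0,0.6,0],[0,0.5,0],[0,0.3,0]],"turn":[[0,0,0],[0,0,0],[0,0,0],[0,0,0],[0,0,0]],"jaw":[1,1,1,1,1]}' 20 >/dev/null; python3 f.py
python3 -m creep '{"xyz":[[0,0.3,0],[0,0.2,0],[0,0.1,0]],"turn":[[0,0,0],[0,0,0],[0,0,0]],"jaw":[1,1,1]}' 20 >/dev/null; python3 f.py
python3 - <<'E'
from h import *
p=snapshot("top");crop(p,"t14.png",230,130,130,110,5)
E
```

```text
t 19.00 clampXY -61.3 82.7 z 210.8 Ftool [-0.2 -0.6  0.4] gap 0.997
t 19.10 clampXY -61.6 82.6 z 210.7 Ftool [ 0.1 -0.5  0.3] gap 1.000
t 19.60 clampXY -62.9 109.2 z 210.2 Ftool [ 4.3 -6.3 -1.1] gap 1.000
t 19.90 clampXY -63.1 114.9 z 210.2 Ftool [ 4.2 -7.3 -2.5] gap 1.000
```

View pics/t14.png

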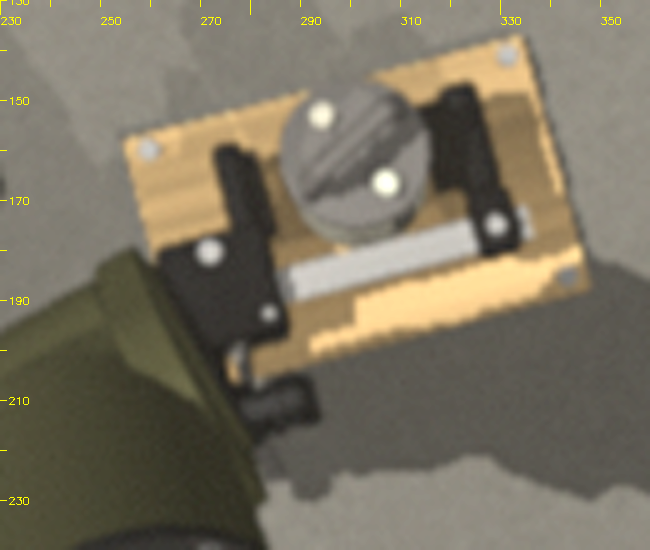

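```bash
python3 -m creep '{"xyz":[[0,-0.7,0],[0,-0.7,0],[0,-0.7,0],[0,-0.7,0],[0,-0.5,0]],"turn":[[0,0,0],[0,0,0],[0,0,0],[0,0,0],[0,0,0]],"jaw":[1,1,1,1,1]}' 20 >/dev/null; python3 f.py
python3 -m creep '{"xyz":[[0,0,0]],"turn":[[0,0,0]],"jaw":[1]}' 20 >/dev/null; python3 f.py
python3 -m creep '{"xyz":[[0,0.4,0],[0,0.4,0],[0,0.4,0]],"turn":[[0,0,0],[0,0,0],[0,0,0]],"jaw":[1,1,1]}' 20 >/dev/null; python3 f.py
python3 -m creep '{"xyz":[[0,0.3,0],[0,0.3,0],[0,0.3,0]],"turn":[[0,0,0],[0,0,0],[0,0,0]],"jaw":[1,1,1]}' 20 >/dev/null; python3 f.py
python3 -m creep '{"xyz":[[0,0.3,0],[0,0.3,0]],"turn":[[0,0,0],[0,0,0]],"jaw":[1,1]}' 20 >/dev/null; python3 f.py
```

```text
t 20.45 clampXY -61.3 81.8 z 210.8 Ftool [ 0.9 -0.3  0.4] gap 0.997
t 20.55 clampXY -61.6 81.6 z 210.7 Ftool [ 0.1 -0.4 -0.7] gap 0.998
t 20.85 clampXY -62.2 94.1 z 210.5 Ftool [ 1.4 -3.1 -0.7] gap 1.001
t 21.15 clampXY -62.6 102.7 z 210.3 Ftool [ 3.4 -6.5  0.2] gap 0.999
t 21.35 clampXY -62.7 108.6 z 210.3 Ftool [ 4.6 -8.  -0.3] gap 1.001
```

```bash
python3 -m creep '{"xyz":[[0,0.2,0],[0,0.2,0]],"turn":[[0,0,0],[0,0,0]],"jaw":[1,1]}' 20 >/dev/null; python3 f.py
python3 -m creep '{"xyz":[[0,0.2,0],[0,0.1,0]],"turn":[[0,0,0],[0,0,0]],"jaw":[1,1]}' 20 >/dev/null; python3 f.py
python3 - <<'E'
from h import *
p=snapshot("top");crop(p,"t15.png",230,130,130,110,5)
E
```

```text
t 21.55 clampXY -62.8 112.6 z 210.2 Ftool [ 3.4 -7.1  0.1] gap 1.003
t 21.75 clampXY -62.9 115.7 z 210.2 Ftool [ 3.6 -7.9 -0.8] gap 1.002
```

View pics/t15.png

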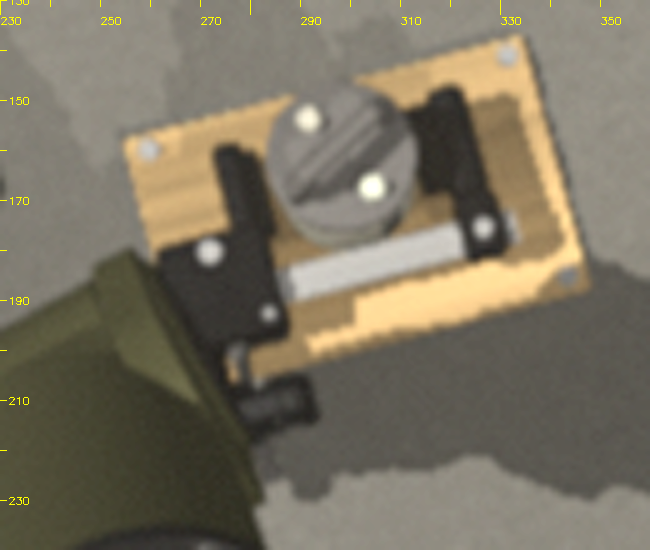

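```bash
python3 -m creep '{"xyz":[[0,-0.7,0],[0,-0.7,0],[0,-0.7,0],[0,-0.7,0],[0,-0.5,0]],"turn":[[0,0,0],[0,0,0],[0,0,0],[0,0,0],[0,0,0]],"jaw":[1,1,1,1,1]}' 20 >/dev/null; python3 f.py
python3 -m creep '{"xyz":[[0,0,0]],"turn":[[0,0,0]],"jaw":[1]}' 20 >/dev/null; python3 f.py
python3 -m creep '{"xyz":[[0,0.3,0],[0,0.3,0],[0,0.2,0]],"turn":[[0,0,0],[0,0,0],[0,0,0]],"jaw":[1,1,1]}' 20 >/dev/null; python3 f.py
python3 -m creep '{"xyz":[[0,0.2,0],[0,0.2,0]],"turn":[[0,0,0],[0,0,0]],"jaw":[1,1]}' 20 >/dev/null; python3 f.py
python3 -m creep '{"xyz":[[0,0.2,0],[0,0.2,0]],"turn":[[0,0,0],[0,0,0]],"jaw":[1,1]}' 20 >/dev/null; python3 f.py
```

```text
t 22.30 clampXY -61.2 82.7 z 210.8 Ftool [-0.7 -0.6 -0.1] gap 1.001
t 22.40 clampXY -61.6 82.6 z 210.7 Ftool [ 0.2 -1.1  0.4] gap 1.003
t 22.70 clampXY -61.9 91.5 z 210.5 Ftool [ 1.4 -4.7 -0.5] gap 1.001
t 22.90 clampXY -62.2 94.7 z 210.5 Ftool [ 1.9 -5.4 -0.3] gap 0.997
t 23.10 clampXY -62.4 98.5 z 210.4 Ftool [ 2.3 -6.6 -0.1] gap 0.998
```

```bash
python3 -m creep '{"xyz":[[0,0.2,0],[0,0.1,0]],"turn":[[0,0,0],[0,0,0]],"jaw":[1,1]}' 20 >/dev/null; python3 f.py
python3 -m creep '{"xyz":[[0,0.2,0],[0,0.1,0]],"turn":[[0,0,0],[0,0,0]],"jaw":[1,1]}' 20 >/dev/null; python3 f.py
```

```text
t 23.30 clampXY -62.6 101.6 z 210.3 Ftool [ 3.8 -6.1 -0.5] gap 1.003
t 23.50 clampXY -62.6 104.5 z 210.3 Ftool [ 2.9 -7.7 -0.5] gap 0.998
```

```bash
python3 -m creep '{"xyz":[[0,0.2,0],[0,0.1,0]],"turn":[[0,0,0],[0,0,0]],"jaw":[1,1]}' 20 >/dev/null; python3 f.py
python3 -m creep '{"xyz":[[0,0.1,0],[0,0.1,0]],"turn":[[0,0,0],[0,0,0]],"jaw":[1,1]}' 20 >/dev/null; python3 f.py
python3 - <<'E'
from h import *
p=snapshot("top");crop(p,"t16.png",230,130,130,110,5)
E
```

```text
t 23.70 clampXY -62.7 107.5 z 210.3 Ftool [ 3.8 -6.5  0.2] gap 0.999
t 23.90 clampXY -62.8 108.9 z 210.2 Ftool [ 4.3 -8.8 -0.1] gap 1.001
```

View pics/t16.png

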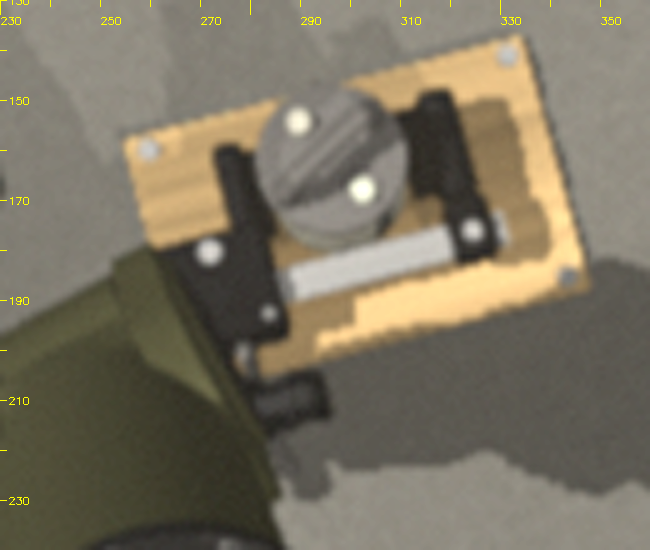

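```bash
for i in 1; do python3 -m creep '{"xyz":[[0,0.1,0],[0,0.1,0],[0,0,0]],"turn":[[0,0,0],[0,0,0],[0,0,0]],"jaw":[1,1,1]}' 20 >/dev/null; python3 f.py; done
python3 -m creep '{"xyz":[[0,0.1,0],[0,0.1,0],[0,0,0]],"turn":[[0,0,0],[0,0,0],[0,0,0]],"jaw":[1,1,1]}' 20 >/dev/null; python3 f.py
```

```text
t 24.25 clampXY -62.9 110.7 z 210.2 Ftool [ 3.2 -9.1 -0.4] gap 0.996
t 24.55 clampXY -63.0 112.3 z 210.2 Ftool [  4.7 -11.5  -1.2] gap 0.999
```

```bash
python3 -m creep '{"xyz":[[0,-0.7,0],[0,-0.7,0],[0,-0.7,0],[0,-0.5,0],[0,-0.4,0]],"turn":[[0,0,0],[0,0,0],[0,0,0],[0,0,0],[0,0,0]],"jaw":[1,1,1,1,1]}' 20 >/dev/null; python3 f.py
python3 -m creep '{"xyz":[[0,0,0]],"turn":[[0,0,0]],"jaw":[1]}' 20 >/dev/null; python3 f.py
python3 -m creep '{"xyz":[[0,0.2,0],[0,0.2,0],[0,0,0]],"turn":[[0,0,0],[0,0,0],[0,0,0]],"jaw":[1,1,1]}' 20 >/dev/null; python3 f.py
python3 -m creep '{"xyz":[[0,0.1,0],[0,0.1,0],[0,0,0]],"turn":[[0,0,0],[0,0,0],[0,0,0]],"jaw":[1,1,1]}' 20 >/dev/null; python3 f.py
```

```text
t 25.05 clampXY -61.1 84.2 z 210.8 Ftool [0.8 0.8 0.2] gap 0.999
t 25.15 clampXY -61.5 84.0 z 210.7 Ftool [-0.4  0.3 -0.2] gap 0.998
t 25.45 clampXY -61.8 88.5 z 210.6 Ftool [ 1.3 -1.8 -0.3] gap 1.001
t 25.75 clampXY -61.7 90.1 z 210.6 Ftool [ 1.4 -4.   0.3] gap 1.001
```

```bash
python3 -m creep '{"xyz":[[0,0.1,0],[0,0.1,0],[0,0,0]],"turn":[[0,0,0],[0,0,0],[0,0,0]],"jaw":[1,1,1]}' 20 >/dev/null; python3 f.py
python3 -m creep '{"xyz":[[0,0.1,0],[0,0.1,0],[0,0,0]],"turn":[[0,0,0],[0,0,0],[0,0,0]],"jaw":[1,1,1]}' 20 >/dev/null; python3 f.py
```

```text
t 26.05 clampXY -61.8 91.2 z 210.6 Ftool [ 1.2 -6.9 -0.3] gap 1.002
t 26.35 clampXY -61.9 92.3 z 210.5 Ftool [  2.  -10.6   0.2] gap 0.998
```

```bash
python3 -m creep '{"xyz":[[0,0.1,0],[0,0,0],[0,0,0]],"turn":[[0,0,0],[0,0,0],[0,0,0]],"jaw":[1,1,1]}' 20 >/dev/null; python3 f.py
python3 -m creep '{"xyz":[[0,0.1,0],[0,0,0],[0,0,0]],"turn":[[0,0,0],[0,0,0],[0,0,0]],"jaw":[1,1,1]}' 20 >/dev/null; python3 f.py
```

```text
t 26.65 clampXY -62.0 93.1 z 210.5 Ftool [  1.4 -12.2  -0.3] gap 0.999
t 26.95 clampXY -62.2 93.8 z 210.5 Ftool [  1.5 -12.6  -0.9] gap 0.999
```

```bash
python3 -m creep '{"xyz":[[0,0.1,0],[0,0,0],[0,0,0],[0,0,0],[0,0,0]],"turn":[[0,0,0],[0,0,0],[0,0,0],[0,0,0],[0,0,0]],"jaw":[1,1,1,1,1]}' 20 >/dev/null; python3 f.py
python3 -m creep '{"xyz":[[0,0,0],[0,0,0],[0,0,0],[0,0,0],[0,0,0]],"turn":[[0,0,0],[0,0,0],[0,0,0],[0,0,0],[0,0,0]],"jaw":[1,1,1,1,1]}' 20 >/dev/null; python3 f.py
python3 -m creep '{"xyz":[[0,0,0],[0,0,0],[0,0,0],[0,0,0],[0,0,0]],"turn":[[0,0,0],[0,0,0],[0,0,0],[0,0,0],[0,0,0]],"jaw":[1,1,1,1,1]}' 20 >/dev/null; python3 f.py
python3 - <<'E'
from h import *
p=snapshot("top");crop(p,"t17.png",230,130,130,110,5)
p=snapshot("scene");crop(p,"s17.png",220,130,150,170,4)
E
```

```text
t 27.45 clampXY -62.3 94.7 z 210.4 Ftool [  2.  -13.1  -0.9] gap 1.003
t 27.95 clampXY -62.3 94.7 z 210.4 Ftool [  3.2 -12.2  -1.1] gap 1.003
t 28.45 clampXY -62.3 94.7 z 210.4 Ftool [  2.3 -13.1  -0.2] gap 0.999
```

View pics/t17.png

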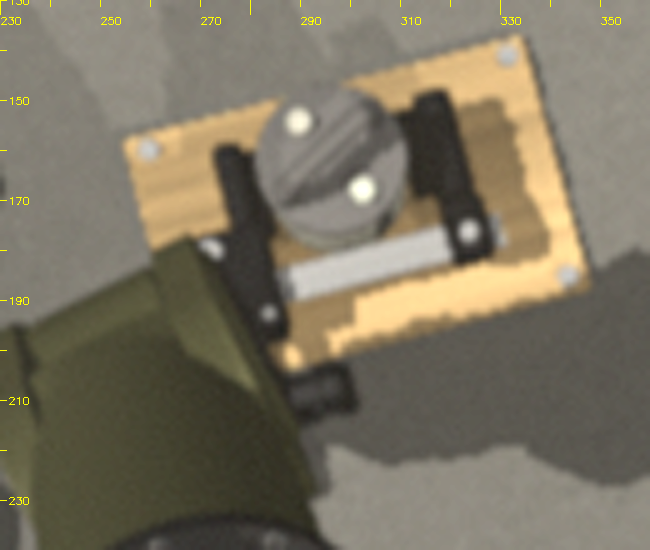

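View pics/s17.png

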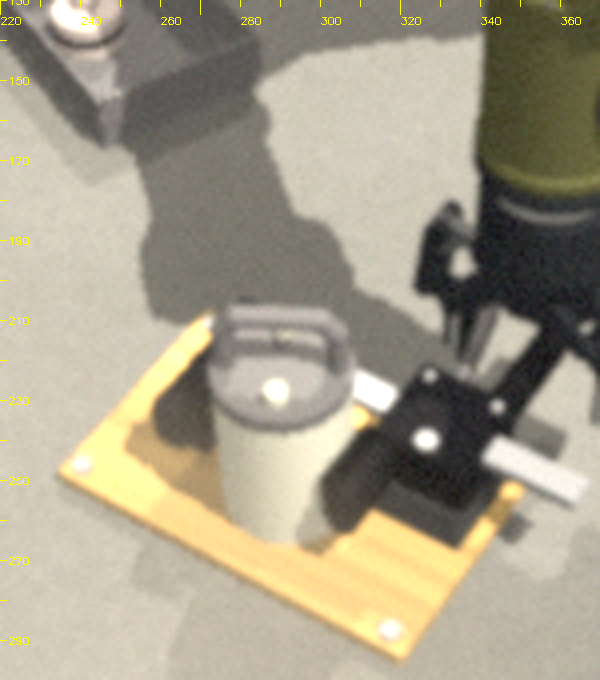

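```bash
python3 -c "
from rig import *
job_done()"; python3 f.py
```

```text
the job is handed in; nothing more can be done
the job is handed in; nothing more can be done
```

I lifted the jar by its handle off the stand and set it upright on the base board between the jaws. I then let go and pumped the trigger five strokes by pushing it with one open finger.

The job was handed in at about 28.5 s with the arm still holding the fifth stroke part way. No verdict was reported.

**Last checks:**
- **Trigger push:** steady at 12–13 N on the wrist sensor, with the trigger about 0.08 rad off its rest. By the given table that puts roughly 20–25 N on the jar; I did not measure the pad forces directly.
- **Jar:** the pictures show it standing upright, seated between both pads, untouched by the fingers.
- **Bench:** the tray and filter looked undisturbed in the last picture. The bottle and spare lid were not in that view, but the arm went nowhere near them.

**Margins and disagreements:**
- I placed the jar about 4 mm off in clamp x (48 instead of 52 mm), which is within the limits.
- The two cameras disagreed by about 2 mm on where the clamp is; nothing else failed or disagreed.

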